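# Snug down the dust-extractor cover in cross order

### The job

Draw the cover of the orange fan housing down evenly with its four red T-knobs, clockwise, working crosswise in two rounds: first turn each knob about half way (one diagonal pair, then the other pair), then go round again in the same crosswise manner and snug each one until you feel the plate sit hard on its seat. Do not cock the plate, do not force a knob past firmly snug, and leave the jar, hammer and pencil pot alone.

Things in the scene. Friction and masses are not known exactly. Their poses are not given: they have to be found in the camera images.
- housing: Orange fan housing of a bench-top dust extractor, fixed, face up: 200 x 200 mm foot, body 60 mm high, black locating lugs up to 79 mm round the cover. Origin: centre of its underside on the bench, z up. The four red T-knobs stand at x, y = A (+65,+65), B (+65,-65), C (-65,-65), D (-65,+65) mm in its frame: A-C and B-D are the diagonals.
- cover: Loose square aluminium plate, 170 x 170 x 8 mm, 0.6 kg, round collar (72 mm across, 10 mm high) in its middle. Origin: centre of its underside, which starts 72 mm above the bench, level, on a springy gasket (3 to 9 N per corner). Hard seats, all level, stop it about 6 mm lower; this depth differs by up to 1.4 mm either way and cannot be seen.
- cover_top (a point): Centre of the cover plate's upper face (inside the collar); z axis = the plate's normal. With one corner half way down and the others up the plate tilts by about 0.015 rad, which is still all right; one corner all the way down from the top is too much.
- knobA (a joint): Turn of T-knob A, rad: 0 fully up, grows as it is tightened (clockwise from above), range 0 to 2.5; sinks 5 mm per rad; starts at 0 to 0.25. Its washer meets the resting cover at about 0.3; half way is about 0.9; the plate sits hard somewhere from 1.2 to 1.8, the same for all four within 0.1. Stays where it is left.
- knobA_grip (a point): Grip point of T-knob A, in its red bar: 52 mm long (point x axis), 14 mm thick (y), 24 mm high, top 10 mm above this point, lower edge 14 mm below; z up the stud. Starts about 115 mm above the bench. Turning drag is about 0.26 N m all along; once the plate sits hard it climbs by about 0.8 N m per rad: 0.1 N m above drag is firmly snug, 0.2 above is already too much.
- washerA: Steel thrust washer under knob A, 26 mm across, 4 mm thick, on a stiff spring (32 N per mm); rises and sinks with the knob without turning, and presses on the cover. Origin: centre of its underside, 34 mm below the knob's grip point.
- knobB (a joint): Turn of T-knob B, rad: 0 fully up, grows as it is tightened (clockwise from above), range 0 to 2.5; sinks 5 mm per rad; starts at 0 to 0.25. Its washer meets the resting cover at about 0.3; half way is about 0.9; the plate sits hard somewhere from 1.2 to 1.8, the same for all four within 0.1. Stays where it is left.
- knobB_grip (a point): Grip point of T-knob B, in its red bar: 52 mm long (point x axis), 14 mm thick (y), 24 mm high, top 10 mm above this point, lower edge 14 mm below; z up the stud. Starts about 115 mm above the bench. Turning drag is about 0.26 N m all along; once the plate sits hard it climbs by about 0.8 N m per rad: 0.1 N m above drag is firmly snug, 0.2 above is already too much.
- washerB: Steel thrust washer under knob B, 26 mm across, 4 mm thick, on a stiff spring (32 N per mm); rises and sinks with the knob without turning, and presses on the cover. Origin: centre of its underside, 34 mm below the knob's grip point.
- knobC (a joint): Turn of T-knob C, rad: 0 fully up, grows as it is tightened (clockwise from above), range 0 to 2.5; sinks 5 mm per rad; starts at 0 to 0.25. Its washer meets the resting cover at about 0.3; half way is about 0.9; the plate sits hard somewhere from 1.2 to 1.8, the same for all four within 0.1. Stays where it is left.
- knobC_grip (a point): Grip point of T-knob C, in its red bar: 52 mm long (point x axis), 14 mm thick (y), 24 mm high, top 10 mm above this point, lower edge 14 mm below; z up the stud. Starts about 115 mm above the bench. Turning drag is about 0.26 N m all along; once the plate sits hard it climbs by about 0.8 N m per rad: 0.1 N m above drag is firmly snug, 0.2 above is already too much.
- washerC: Steel thrust washer under knob C, 26 mm across, 4 mm thick, on a stiff spring (32 N per mm); rises and sinks with the knob without turning, and presses on the cover. Origin: centre of its underside, 34 mm below the knob's grip point.
- knobD (a joint): Turn of T-knob D, rad: 0 fully up, grows as it is tightened (clockwise from above), range 0 to 2.5; sinks 5 mm per rad; starts at 0 to 0.25. Its washer meets the resting cover at about 0.3; half way is about 0.9; the plate sits hard somewhere from 1.2 to 1.8, the same for all four within 0.1. Stays where it is left.
- knobD_grip (a point): Grip point of T-knob D, in its red bar: 52 mm long (point x axis), 14 mm thick (y), 24 mm high, top 10 mm above this point, lower edge 14 mm below; z up the stud. Starts about 115 mm above the bench. Turning drag is about 0.26 N m all along; once the plate sits hard it climbs by about 0.8 N m per rad: 0.1 N m above drag is firmly snug, 0.2 above is already too much.
- washerD: Steel thrust washer under knob D, 26 mm across, 4 mm thick, on a stiff spring (32 N per mm); rises and sinks with the knob without turning, and presses on the cover. Origin: centre of its underside, 34 mm below the knob's grip point.
- jar: Bystander: glass screw jar, 60 mm across, 85 mm high, loose; origin under its centre.
- mallet: Bystander: hammer lying on the bench, loose; origin under its middle.
- pencil_pot: Bystander: green pot, 72 mm across, 130 mm high with its pencils, loose; origin under its centre.
Things that resemble listed ones, but are neither listed nor needed, are in the scene too. What is meant by the cover is not black, and is the larger of those in its own colour.

How it is judged (in metres and radians):
On the way, in this order (a step that is already met when the one before it is completed fails the run):
1. first round: the two knobs of one diagonal are about half way down, the other two not yet (((value of joint each of knobA, knobC above 0.7 rad and value of joint each of knobB, knobD below 0.5 rad) or (value of joint each of knobB, knobD above 0.7 rad and value of joint each of knobA, knobC below 0.5 rad))), for 0.1 s.
2. first round done: all four knobs about half way, none home (value of joint knobA between 0.7 and 1.2 rad and value of joint knobB between 0.7 and 1.2 rad and value of joint knobC between 0.7 and 1.2 rad and value of joint knobD between 0.7 and 1.2 rad), for 0.1 s.
3. second round: the two knobs of one diagonal press firmly on the cover, the other two still half way (((contact force between each of washerA, washerC and cover above 12 N and value of joint each of knobB, knobD below 1.2 rad) or (contact force between each of washerB, washerD and cover above 12 N and value of joint each of knobA, knobC below 1.2 rad))), for 0.1 s.
At the end, for the whole second after the job is handed in: All four washers press on the cover with more than 12 N each (snug on its seat), the cover is down (underside below 68.5 mm), level within 0.010 rad and at rest, and the knobs are released and still (contact force between each of washerA, washerB, washerC, washerD and cover above 12 N and angle between cover's own z axis and vertical below 0.01 rad and linear speed of cover below 0.01 m/s and height (world z) of cover below 0.0685 m and velocity of joint each of knobA, knobB, knobC, knobD below 0.05 rad/s); the robot touches nothing.
It fails at once if the cover is cocked by more than 0.024 rad (angle between cover's own z axis and vertical above 0.024 rad).
It fails at once if a knob is overtightened: its washer presses on the cover with more than 42 N (contact force between any of washerA, washerB, washerC, washerD and cover above 42 N).
It fails at once if the jar is moved by more than 20 mm (distance of jar from where it was at the start of the episode above 0.02 m).
It fails at once if the hammer is moved by more than 20 mm (distance of mallet from where it was at the start of the episode above 0.02 m).
It fails at once if the pencil pot is moved by more than 20 mm (distance of pencil_pot from where it was at the start of the episode above 0.02 m).
It also fails if it takes over 72 s, if anything falls off the work surface, if the arm or the gripper's body presses on something with over 40 N, if the wrist force passes 120 N, or if a joint passes its speed limit or range.

### The arm

A 6-joint arm with a two-finger parallel gripper is mounted at the origin on the work surface. World frame = base frame: x ahead of the robot, y to its left, z up, the work surface at z = 0. Lengths are in mm, angles in rad, forces in N, time in s.
With the tool pointing down it reaches from about 275 to 750 mm from the base axis. Payload 10.2 kg.
Tool frame: the origin (TCP) lies at the very end of the fingers, on their centre line; the grasp point (between the pads) lies 19 mm behind it (ctrl.grip_depth is the distance from the TCP to the grasp point, in mm); z points along the fingers, x is the direction in which the jaws open and shut, and the axes are right-handed (so a half turn about z gives the same grasp; the last joint's range is limited). The gripper opens to 85 mm and grips with 20 to 120 N. Pads are 22 mm wide; open, the fingers measure 114 mm over their backs; the gripper's body (76 mm by 85 mm) begins 54 mm behind the grasp point. The pads swing forward as they close: fully open they stand 13 mm farther back than shut.
Start: joints at [-1.387, 0.313, 1.498, -0, 1.331, -0.223], TCP at [207.716, -482.167, 205.394] pointing down, gripper open.
Joint ranges: [-2.94, 2.94], [-0.97, 2.17], [0.19, 2.56], [-1.23, 4.37], [0.02, 3.11], [-2.88, 2.88]. Speed limits (rad/s): [2.39, 2.39, 3.01, 3.14, 3.14, 3.14].

### API

Orientations are given as a unit quaternion [w, x, y, z].
In Python, from rig import ctrl gives the robot as it stands.
- The arm moves only by the tool play_rows, never from a script. Its argument "motion" is a list of rows, each a list of 2 entries, a list of its own where there are three numbers: the shift along the tool's x, y, z in mm, then the turn, a rotation vector about the tool's x, y, z in degrees. A call has 1 to 20 rows; each row shifts and turns the commanded pose from where the row before left it, along the tool's axes as they then stand; what a row does not reach is not made up. A row lasts 1/12 s, in which the tool goes at most 41.7 mm and 7.16 degrees, less where a joint would pass 70% of its speed; a pose out of reach is approached as far as the arm can. A call with a gripper value outside its range is refused whole. "fingers" is the finger opening in mm, from 0 to 85.4, set as the call begins (left out, the last holds). The fingers move at their own pace and stop on an object; "squeeze" is the grip in N (left out, the last holds). Time passes only in rows, so rows that do not move let the fingers close. It gives the time, the measured TCP pose, the force and the opening at its end, in the units of the state.
- ctrl.sense(): the state, without advancing time (a new reading comes with each control period).
- ctrl.capture(name): name is "side" or "top"; returns the picture (384x512x3 uint8, red, green, blue); there is no depth.
- ctrl.get_calibration(name): a dict with "K" (3x3 intrinsics, pixels), "k1" (the pictures are not rectified: a ray, as slopes to the right and down, at radius r is drawn at 1 + k1 r^2 times it, then the intrinsics apply), "R" (3x3) and "t" (3): a world point X has camera coordinates R X + t. Camera axes: x right, y down, z forward; pixel columns grow to the right and rows downward; lengths in mm; the calibration is good to about 2 mm. A picture is of the moment at which its call begins. get_calibration takes no time and is no camera call.
- ctrl.finish_job(): hands the job in, once; it reports no verdict.
Trained networks look in the newest picture that a camera, given by its name, has taken for a name from the list of things; names that differ only in an ending like _2 or _b are one class to them, and where a whole thing is asked for, a point or a joint stands for the part that bears it (a point fixed in the world has none). Each returns a list of dicts, best first, with "p" (0 to 1); they miss things now and then, are a little off and sometimes report something else, mostly with a low value. They report only what shows in the picture. A call takes as long as a camera call. They do not tell look-alikes from the thing itself.
- ctrl.spot_in(camera, name): "position" ([column, row] as shares, 0 to 1, of the picture: columns of its width, rows of its height, amid what is visible of it).
The state is a dict: "time_s": time; "joints": joint angles; "dq": joint speeds; "tau": joint torques, N m; "eef_pos": TCP position; "ee_rot": TCP orientation; "force": force on the tool from outside, world axes, zero at the start; "wrist_torque": the same for the moment, N m; "grip_width": opening from 0.0 (shut) to 1.0 (fully open).
Only numpy, scipy, OpenCV 4.12 (cv2) and the standard library are available. Lean on these libraries where they do the work, as an engineer would, in place of code of your own. Each camera call takes 0.05 s, during which the arm holds its last target. There are 200 camera calls.

## Working session

There is one attempt and no reset: what is moved stays moved. The work goes in short steps, Python scripts to look and compute and a tool call to move; the robot and the scene stay as the last step left them, time stands still between calls to the robot, and variables do not carry over. Pictures are saved under pics/ and viewed, about 8 in all and at most 12, crops included, and the job is handed in when it is done.

Besides the shell and the picture viewer there is one more tool, called as name([rows], argument=value, ...), one row to a line, values as JSON. play_rows: Moves the arm, as the interface text tells. Its arguments: {"type":"object","properties":{"motion":{"type":"array"},"fingers":{"type":"number"},"squeeze":{"type":"number"}},"required":["motion"]}

```bash
mkdir -p pics
cat > h.py <<'E'
import numpy as np, cv2
from rig import ctrl
def ray(cam,px):
    c=ctrl.get_calibration(cam);K=np.array(c['K']);k1=c['k1'];R=np.array(c['R']);t=np.array(c['t'])
    d=cv2.undistortPoints(np.array([[px]],float),K,np.array([k1,0,0,0,0.]))[0,0]
    return -R.T@t, R.T@np.array([d[0],d[1],1])
def atz(cam,px,z):
    o,d=ray(cam,px); return o+d*(z-o[2])/d[2]
def proj(cam,X):
    c=ctrl.get_calibration(cam);p=np.array(c['R'])@np.array(X,float)+np.array(c['t'])
    s=p[:2]/p[2];s=s*(1+c['k1']*(s@s));K=np.array(c['K']);return K[:2,:2]@s+K[:2,2]
def save(cam,name):
    im=np.array(ctrl.capture(cam));cv2.imwrite(f'pics/{name}.png',im[:,:,::-1]);return im
E
python3 - <<'E'
from h import *
a=save('top','t0');b=save('side','s0')
cv2.imwrite('pics/both.png',np.hstack([a,b])[:,:,::-1][:, :])
im=cv2.imread('pics/both.png');cv2.imwrite('pics/both.png',cv2.resize(im,(800,300),interpolation=cv2.INTER_AREA))
for n,z in [('housing',60),('cover',82),('knobA_grip',115),('jar',40),('mallet',15),('pencil_pot',60)]:
    for c in ('top','side'):
        for r in ctrl.spot_in(c,n)[:6]:
            p=np.array(r['position'])*[512,384];print(n,c,round(r['p'],2),p.round(0),atz(c,p,z).round(0))
print(ctrl.sense())
E
```

```text
housing top 0.7 [259. 207.] [523.  50.  60.]
housing side 0.67 [232. 260.] [555. 173.  60.]
cover top 0.72 [242. 174.] [600.  93.  82.]
cover top 0.65 [368. 257.] [ 407. -210.   82.]
cover top 0.6 [271. 282.] [344.  18.  82.]
cover side 0.97 [333. 178.] [ 416. -121.   82.]
cover side 0.81 [345. 250.] [352.  89.  82.]
cover side 0.68 [227. 222.] [597. 102.  82.]
knobA_grip top 0.74 [206. 158.] [631. 179. 115.]
jar top 0.59 [166. 216.] [500. 282.  40.]
jar side 0.65 [234. 320.] [506. 279.  40.]
mallet top 0.79 [326. 128.] [ 746. -124.   15.]
mallet side 0.77 [209. 172.] [ 747. -109.   15.]
pencil_pot top 0.94 [188. 111.] [771. 239.  60.]
pencil_pot side 0.95 [119. 251.] [775. 237.  60.]
{'time_s': 0.7, 'joints': array([-1.38739238e+00,  3.12867019e-01,  1.49770072e+00,  1.72112969e-05,
        1.33099982e+00, -2.23444741e-01]), 'dq': array([ 0.00131983, -0.00117564,  0.00081334,  0.00192888, -0.00089198,
       -0.0005344 ]), 'tau': array([ 7.17833827e-04, -4.12107360e+01, -2.59865284e+01, -1.21350558e-04,
        5.94865796e-04,  2.07063704e-05]), 'eef_pos': array([ 207.7244094 , -482.1641031 ,  205.41078932]), 'ee_rot': array([ 3.25579794e-06,  8.35378198e-01, -5.49675600e-01,  1.47202579e-05]), 'force': array([ 0.42832046,  0.38915832, -0.17390375]), 'wrist_torque': array([0.00423406, 0.01745275, 0.01738512]), 'grip_width': 1.0005251236099815}
```

View pics/t0.png

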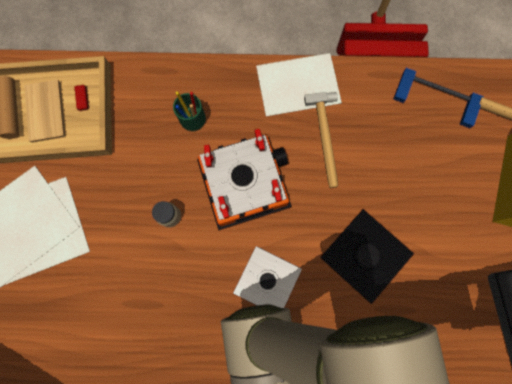

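View pics/s0.png

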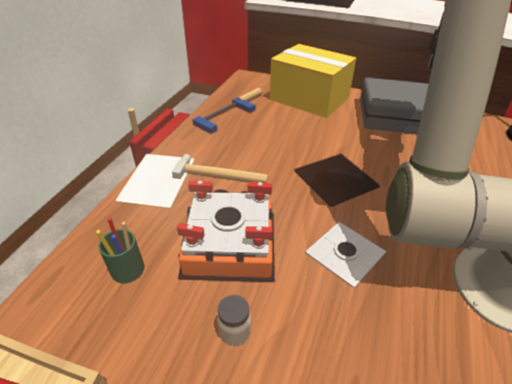

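The cover on the orange housing is the silver plate at top-view (243,175). The other candidates are the small silver plate at (268,280), which is too small, and the black plate at (367,255), which is the wrong colour. I'll confirm with a crop and measure the red bars.

```bash
cat > knobs.py <<'E'
from h import *
from scipy.optimize import least_squares
def blobs(cam,box,a=None):
    if a is None: a=np.array(ctrl.capture(cam))
    x0,y0,x1,y1=box
    hsv=cv2.cvtColor(a,cv2.COLOR_RGB2HSV);h,s,v=cv2.split(hsv)
    m=(((h<4)|(h>172))&(s>150)&(v>90)).astype(np.uint8)
    mm=np.zeros_like(m);mm[y0:y1,x0:x1]=m[y0:y1,x0:x1]
    n,l,st,ce=cv2.connectedComponentsWithStats(mm)
    return mm,[(ce[i],st[i]) for i in range(1,n) if st[i,4]>25]
E
python3 - <<'E'
from knobs import *
out=[]
for c,b in (('top',(190,120,300,230)),('side',(170,170,285,285))):
    a=np.array(ctrl.capture(c));m,bl=blobs(c,b,a)
    for ce,st in bl: print(c,ce.round(1),st,atz(c,ce,118).round(0))
    x0,y0,x1,y1=b
    v=cv2.resize(a[y0:y1,x0:x1][:,:,::-1],(400,400),interpolation=cv2.INTER_CUBIC)
    k=cv2.resize(m[y0:y1,x0:x1]*255,(400,400),interpolation=0)
    out.append(np.hstack([v,cv2.cvtColor(k,cv2.COLOR_GRAY2BGR)]))
cv2.imwrite('pics/crop1.png',cv2.resize(np.vstack(out),(600,600)))
for c in('top','side'):
    o,_=ray(c,(256,192));print(c,o)
E
```

```text
top [257.5 133. ] [255 129   7   9  37] [694.  57. 118.]
top [260.2 144.1] [256 139   9  11  68] [667.  50. 118.]
top [206.9 148.7] [205 145   5   8  36] [653. 177. 118.]
top [208.6 160.2] [205 154   8  13  66] [625. 172. 118.]
top [276.  190.5] [272 180  10  21 108] [554.  11. 118.]
top [223.5 207.1] [219 197  10  21  99] [513. 132. 118.]
side [200.3 183.5] [189 181  23   7  73] [682.  48. 118.]
side [259.7 188.9] [249 182  22  18 213] [554.  18. 118.]
side [190.6 228.6] [178 224  25  14 125] [638. 174. 118.]
side [260.3 233.4] [246 227  27  18 254] [510. 137. 118.]
side [190.8 238.7] [186 235  10   8  47] [626. 196. 118.]
top [ 371.34204875   40.06475343 1076.54612576]
side [371.41891841 551.32064418 607.80670949]
```

View pics/crop1.png

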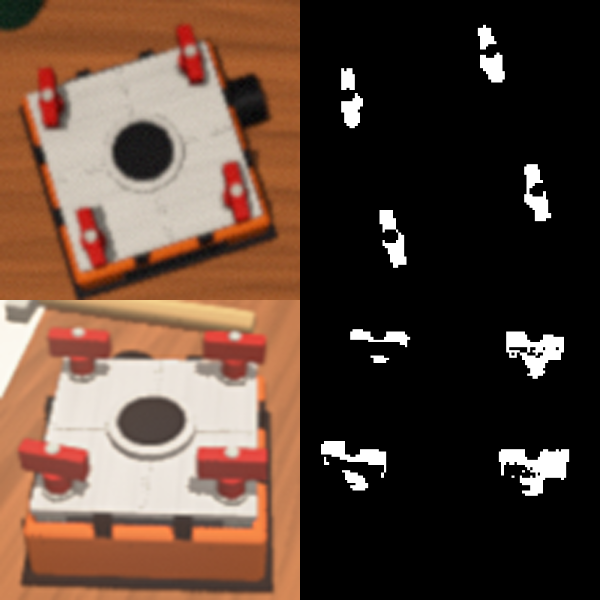

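The crops confirm it: the silver plate with the round collar sits on the orange housing, with four red T-knobs carrying white studs. In the top view the knobs are at about (260,139), (207,155), (276,190) and (223,206). Next I'll fit the square of knobs using both cameras.

Run:
```python
from knobs import *
T=np.array([[276.5,189.7],[259.7,138.7],[207.2,154.8],[223.4,206.5]])   # order: P1 (near right), P2 (far right), P3 (far left), P4 (near left)
S=np.array([[260.1,183.8],[199.9,181.5],[190.3,226.4],[258.6,228.6]])
for c,P in (('top',T),('side',S)):
    X=np.array([atz(c,p,125) for p in P]);print(c,X[:,:2].round(1).tolist(),'sides',[np.linalg.norm(X[i]-X[i-1]).round(0) for i in range(4)])
def pts(q):
    a=q[2]+np.arange(4)*np.pi/2-3*np.pi/4
    return np.c_[q[0]+91.92*np.cos(a),q[1]+91.92*np.sin(a),np.full(4,125.)]
def f(q,cams):
    r=[]
    for c,P in cams: r+=[(proj(c,x)-p) for x,p in zip(pts(q),P)]
    return np.ravel(r)
for cams in ([('top',T)],[('side',S)],[('top',T),('side',S)]):
    best=min((least_squares(f,[600,93,y],args=(cams,)) for y in (0,.3)),key=lambda s:s.cost)
    print(best.x.round(3),np.degrees(best.x[2]).round(1),best.fun.round(1).tolist());
print(pts(best.x).round(1).tolist())
# bar yaw: min-area rect ends in top view of each blob pair
a=np.array(ctrl.capture('top'));m,_=blobs('top',(190,120,300,230),a)
ys,xs=np.nonzero(m);px=np.c_[xs,ys].astype(float)
C=pts(best.x)
for i,t in enumerate(T):
    q=px[np.linalg.norm(px-t,axis=1)<14]
    w=np.array([atz('top',p,122)[:2] for p in q])
    u,s,v=np.linalg.svd(w-w.mean(0));d=v[0]*np.sign(v[0][0]);print(i+1,len(q),'bar yaw',np.degrees(np.arctan2(d[1],d[0])).round(1))
# bar yaw by silhouette fit of box in top & side
s=cv2.imread('pics/s0.png')[:,:,::-1]
ms,_=blobs('side',(170,170,285,285),s)
def sil(cam,c,yaw):
    R=np.array([[np.cos(yaw),-np.sin(yaw)],[np.sin(yaw),np.cos(yaw)]])
    P=[proj(cam,[*(c[:2]+R@np.array([x,y])),z]) for x in(-26,26) for y in(-7,7) for z in(101,125)]
    im=np.zeros((384*4,512*4),np.uint8);h=cv2.convexHull((np.array(P)*4+1.5).astype(np.int32));cv2.fillConvexPoly(im,h,1);return im
h=cv2.cvtColor(a,cv2.COLOR_RGB2HSV);soft=((((h[...,0]<6)|(h[...,0]>170))&(h[...,1]>110)&(h[...,2]>50))).astype(np.uint8)
for i in range(4):
    big=cv2.resize(soft,None,fx=4,fy=4,interpolation=0);r=[]
    mask=np.zeros_like(big);cv2.circle(mask,tuple((T[i]*4).astype(int)),64,1,-1);big=big&mask
    for dy in range(-10,36,1):
        for ox in(-3,0,3):
            for oy in(-3,0,3):
                k=sil('top',C[i]+[ox,oy,0],np.radians(dy));r.append(((k&big).sum()/(k|big).sum(),dy,ox,oy))
    r.sort(reverse=True);print(i+1,[(round(x[0],3),)+x[1:] for x in r[:4]])
```

```text
top [[555.1, 9.6], [677.9, 51.2], [635.8, 174.3], [513.2, 131.5]] sides [np.float64(129.0), np.float64(130.0), np.float64(130.0), np.float64(130.0)]
side [[556.5, 9.7], [681.2, 49.3], [637.3, 174.3], [515.0, 133.3]] sides [np.float64(130.0), np.float64(131.0), np.float64(133.0), np.float64(129.0)]
[5.95513e+02 9.16500e+01 3.31000e-01] 19.0 [0.2, -0.0, -0.0, -0.1, 0.0, -0.0, -0.2, 0.1]
[5.97347e+02 9.17870e+01 3.25000e-01] 18.6 [0.0, -0.1, 0.2, 0.6, -0.3, -0.2, 0.1, -0.2]
[5.96546e+02 9.18420e+01 3.28000e-01] 18.8 [0.1, -0.3, -0.0, -0.5, 0.0, -0.6, -0.4, -0.4, 0.3, -0.0, 0.5, 0.8, 0.1, 0.0, 0.6, -0.2]
[[555.9, 9.4, 125.0], [679.0, 51.2, 125.0], [637.1, 174.3, 125.0], [514.1, 132.4, 125.0]]
1 108 bar yaw 13.8
2 107 bar yaw 15.4
3 106 bar yaw 9.3
4 102 bar yaw 18.3Traceback (most recent call last):
  File "<stdin>", line 39, in <module>
  File "<stdin>", line 30, in sil
  File "h.py", line 10, in proj
    c=ctrl.get_calibration(cam);p=np.array(c['R'])@np.array(X,float)+np.array(c['t'])
ValueError: time passes only in moves, steps and waits
```

play_rows([
  [[-19.6, -32.15, 0], [0, 0, 0]],
  [[-19.6, -32.15, 0], [0, 0, 0]],
  [[-19.6, -32.15, 0], [0, 0, 0]],
  [[-19.6, -32.15, 0], [0, 0, 0]],
  [[-19.6, -32.15, 0], [0, 0, 0]],
  [[-19.6, -32.15, 0], [0, 0, 0]],
  [[-19.6, -32.15, 0], [0, 0, 0]],
  [[-19.6, -32.15, 0], [0, 0, 0]],
  [[-19.6, -32.15, 0], [0, 0, 0]],
  [[-19.6, -32.15, 0], [0, 0, 0]],
  [[-19.6, -32.15, 0], [0, 0, 0]],
  [[-19.6, -32.15, 0], [0, 0, 0]],
  [[-19.6, -32.15, 0], [0, 0, 0]],
  [[-19.6, -32.15, 0], [0, 0, 0]],
  [[-19.6, -32.15, 0], [0, 0, 0]],
  [[-19.6, -32.15, 0], [0, 0, 0]],
  [[0, 0, 0], [0, 0, -7]],
  [[0, 0, 0], [0, 0, -7]],
  [[0, 0, 0], [0, 0, -7]],
  [[0, 0, 0], [0, 0, -7]],
], fingers=45, squeeze=70)

```text
time_s: 2.52
eef_pos: [556.1, 9.7, 205.3]
ee_rot: [0.0, 0.945, -0.328, -0.0]
force: [0.5, -0.0, -0.6]
grip_width: 0.527
```

play_rows([
  [[0, 0, 0], [0, 0, -7]],
  [[0, 0, 0], [0, 0, -7]],
  [[0, 0, 0], [0, 0, -7]],
  [[0, 0, 0], [0, 0, -7]],
  [[0, 0, 0], [0, 0, -7]],
  [[0, 0, 0], [0, 0, -7]],
  [[0, 0, 0], [0, 0, -7]],
  [[0, 0, 0], [0, 0, -7]],
  [[0, 0, 0], [0, 0, -7]],
  [[0, 0, 0], [0, 0, -7]],
  [[0, 0, 5], [0, 0, -7]],
  [[0, 0, 5], [0, 0, -7]],
  [[0, 0, 5], [0, 0, -7]],
  [[0, 0, 5], [0, 0, -7]],
  [[0, 0, 5], [0, 0, -7]],
  [[0, 0, 5], [0, 0, -7]],
  [[0, 0, 5], [0, 0, -7]],
  [[0, 0, 5], [0, 0, -7]],
  [[0, 0, 5], [0, 0, -7]],
  [[0, 0, 5], [0, 0, -7]],
])

```text
time_s: 4.18
eef_pos: [556.1, 9.4, 155.1]
ee_rot: [-0.0, 0.632, 0.775, 0.0]
force: [0.5, 0.4, 0.2]
grip_width: 0.526
```

play_rows([
  [[0, 0, 20], [0, 0, -2.4]],
  [[0, 0, 20], [0, 0, 0]],
  [[0, 0, 15], [0, 0, 0]],
  [[0, 0, 4], [0, 0, 0]],
])

```text
time_s: 4.52
eef_pos: [554.8, 9.6, 94.0]
ee_rot: [-0.002, 0.618, 0.786, -0.001]
force: [0.1, -0.6, 0.3]
grip_width: 0.53
```

play_rows([
  [[0, 0, 0], [0, 0, 0]],
  [[0, 0, 0], [0, 0, 0]],
  [[0, 0, 0], [0, 0, 0]],
  [[0, 0, 0], [0, 0, 0]],
  [[0, 0, 0], [0, 0, 0]],
  [[0, 0, 0], [0, 0, 0]],
], fingers=0)

```text
time_s: 5.02
eef_pos: [556.6, 9.7, 97.7]
ee_rot: [0.001, 0.618, 0.786, 0.001]
force: [-1.8, 3.6, 6.2]
grip_width: 0.108
```

```bash
cat > st.py <<'E'
from h import *
s=ctrl.sense();q=s['ee_rot']
print(round(s['time_s'],2),s['eef_pos'].round(2),'yaw',np.degrees(2*np.arctan2(q[2],q[1])).round(2),'F',s['force'].round(1),'M',s['wrist_torque'].round(3),'tau6',s['tau'][5].round(3),'j6',s['joints'][5].round(2),'gw',(s['grip_width']*85.4).round(1))
E
python3 st.py
python3 - <<'E'
from h import *
a=save('top','t1')[110:240,180:310];b=save('side','s1')[130:290,150:310]
cv2.imwrite('pics/c2.png',np.hstack([cv2.resize(x,(400,400),interpolation=cv2.INTER_CUBIC) for x in (a,b)])[:,:,::-1])
E
```

```text
Traceback (most recent call last):
  File "st.py", line 3, in <module>
    print(round(s['time_s'],2),s['eef_pos'].round(2),'yaw',np.degrees(2*np.arctan2(q[2],q[1])).round(2),'F',s['force'].round(1),'M',s['wrist_torque'].round(3),'tau6',s['tau'][5].round(3),'j6',s['joints'][5].round(2),'gw',(s['grip_width']*85.4).round(1))
                                                                                                                                                                                                                             ^^^^^^^^^^^^^^^^^^^^^^^^^^^^
AttributeError: 'float' object has no attribute 'round'
```

View pics/c2.png

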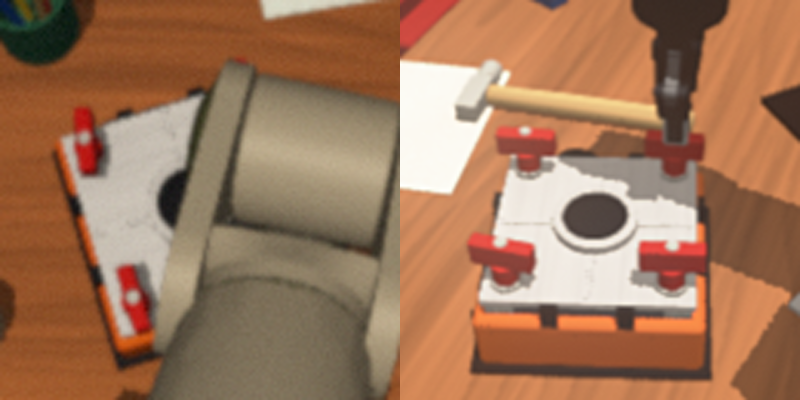

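The picture shows the fingers straddling the middle of the near-right bar, around (675,130) in the side crop. The opening reads 9 mm where I expected 14, so I'll check the state.

```bash
sed -i "s/(s\['grip_width'\]\*85.4).round(1)/round(s['grip_width']*85.4,1)/" st.py; python3 st.py
```

```text
5.12 [556.6    9.69  97.66] yaw 103.72 F [-0.8  3.3  5.8] M [0.544 0.283 0.   ] tau6 0.033 j6 -2.0 gw 9.4
```

play_rows([
  [[0, 0, 0.5], [0, 0, 6]],
  [[0, 0, 0.5], [0, 0, 6]],
])

```text
time_s: 5.28
eef_pos: [556.6, 9.8, 96.7]
ee_rot: [0.001, 0.698, 0.716, 0.001]
force: [-1.6, 4.4, 7.4]
grip_width: 0.112
```

```bash
python3 st.py
```

```text
5.28 [556.57   9.81  96.74] yaw 91.47 F [-1.6  4.4  7.4] M [0.796 0.336 0.212] tau6 -1.64 j6 -1.79 gw 9.6
```

play_rows([
  [[0, 0, 0.54], [0, 0, 6.2]],
  [[0, 0, 0.54], [0, 0, 6.2]],
  [[0, 0, 0.54], [0, 0, 6.2]],
  [[0, 0, 0.54], [0, 0, 6.2]],
  [[0, 0, 0.54], [0, 0, 6.2]],
  [[0, 0, 0.54], [0, 0, 6.2]],
  [[0, 0, 0], [0, 0, 0]],
  [[0, 0, 0], [0, 0, 0]],
])

```text
time_s: 5.95
eef_pos: [556.7, 10.3, 93.5]
ee_rot: [0.0, 0.889, 0.458, 0.001]
force: [-1.5, 7.0, 6.8]
grip_width: 0.109
```

```bash
python3 st.py
```

```text
5.95 [556.67  10.31  93.55] yaw 54.51 F [-1.5  7.   6.8] M [1.152 0.24  0.118] tau6 0.369 j6 -1.14 gw 9.3
```

play_rows([
  [[0, 0, 0], [0, 0, 0]],
  [[0, 0, 0], [0, 0, 0]],
  [[0, 0, 0], [0, 0, 0]],
  [[0, 0, 0], [0, 0, 0]],
  [[0, 0, -20], [0, 0, 0]],
  [[0, 0, -26], [0, 0, 0]],
  [[30.28, -5.02, 0], [0, 0, 0]],
  [[30.28, -5.02, 0], [0, 0, 0]],
  [[30.28, -5.02, 0], [0, 0, 0]],
  [[30.28, -5.02, 0], [0, 0, 0]],
  [[30.28, -5.02, 0], [0, 0, 0]],
  [[30.28, -5.02, 0], [0, 0, 0]],
  [[0, 0, 0], [0, 0, -6.4]],
  [[0, 0, 0], [0, 0, -6.4]],
  [[0, 0, 0], [0, 0, -6.4]],
  [[0, 0, 0], [0, 0, -6.4]],
  [[0, 0, 0], [0, 0, -6.4]],
  [[0, 0, 3], [0, 0, -6.4]],
  [[0, 0, 3], [0, 0, -6.4]],
  [[0, 0, 0], [0, 0, 0]],
], fingers=45)

```text
time_s: 7.62
eef_pos: [636.8, 174.5, 131.4]
ee_rot: [-0.0, 0.646, 0.763, -0.001]
force: [0.3, -1.2, 0.4]
grip_width: 0.526
```

```bash
python3 st.py
python3 - <<'E'
from knobs import *
a=save('top','t2');b=save('side','s2')
cv2.imwrite('pics/c3.png',np.hstack([cv2.resize(x,(400,400),interpolation=cv2.INTER_CUBIC) for x in (a[110:240,180:310],b[130:290,150:310])])[:,:,::-1])
from scipy.spatial import distance
m,_=blobs('top',(190,120,300,230),a)
ys,xs=np.nonzero(m);px=np.c_[xs,ys].astype(float)
q=px[np.linalg.norm(px-[276.5,189.7],axis=1)<14];print(len(q))
# one undistort call for all
if len(q)>20:
    o,_=ray('top',(256,192));c=ctrl.get_calibration('top')
    w=cv2.undistortPoints(q[:,None],np.array(c['K']),np.array([c['k1'],0,0,0,0.]))[:,0]
    d=np.c_[w,np.ones(len(w))]@np.array(c['R']);w=(o+d*((122-o[2])/d[:,2])[:,None])[:,:2]
    v=np.linalg.svd(w-w.mean(0))[2][0];v*=np.sign(v[0]);print('bar yaw P1',np.degrees(np.arctan2(v[1],v[0])))
E
```

```text
7.62 [636.78 174.5  131.36] yaw 99.52 F [ 0.3 -1.2  0.4] M [-0.004 -0.014 -0.006] tau6 -1.578 j6 -1.65 gw 44.9
112
bar yaw P1 -33.409848958025755
```

View pics/c3.png

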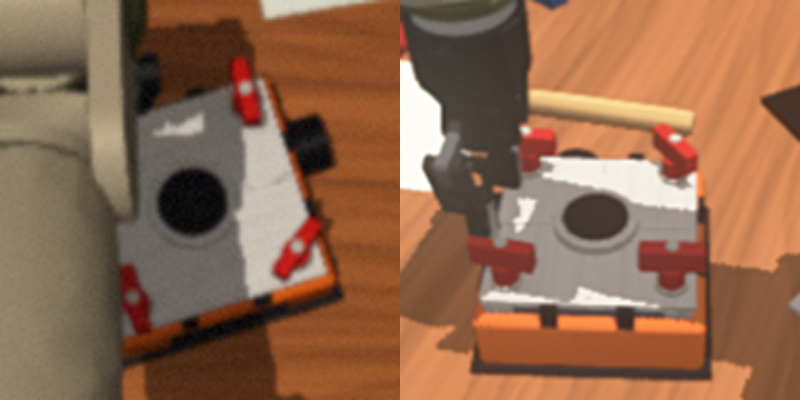

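The near-right knob (top crop about (298,248)) has turned to about −34°, as intended, and the gripper stands over the far-left knob. Next I go down, close, and turn 0.8 rad.

play_rows([
  [[0, 0, 18], [0, 0, 0]],
  [[0, 0, 17], [0, 0, 0]],
  [[0, 0, 0], [0, 0, 0]],
])

```text
time_s: 7.97
eef_pos: [635.5, 174.5, 94.0]
ee_rot: [-0.002, 0.649, 0.761, -0.002]
force: [-0.0, -0.2, -0.2]
grip_width: 0.527
```

play_rows([
  [[0, 0, 0], [0, 0, 0]],
  [[0, 0, 0], [0, 0, 0]],
  [[0, 0, 0], [0, 0, 0]],
  [[0, 0, 0], [0, 0, 0]],
  [[0, 0, 0], [0, 0, 0]],
  [[0, 0, 0], [0, 0, 0]],
], fingers=0)

```text
time_s: 8.47
eef_pos: [637.7, 175.0, 98.6]
ee_rot: [0.001, 0.647, 0.762, 0.001]
force: [0.1, 1.6, 6.4]
grip_width: -0.0
```

```bash
python3 st.py
```

```text
8.47 [637.7  175.    98.59] yaw 99.3 F [0.1 1.6 6.4] M [0.136 0.023 0.057] tau6 0.002 j6 -1.64 gw -0.0
```

Run:
```python
from h import *
b=save('side','s3')
cv2.imwrite('pics/c4.png',cv2.resize(b[150:260,150:260],(600,600),interpolation=cv2.INTER_CUBIC)[:,:,::-1])
```

```text
(no output)
```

View pics/c4.png

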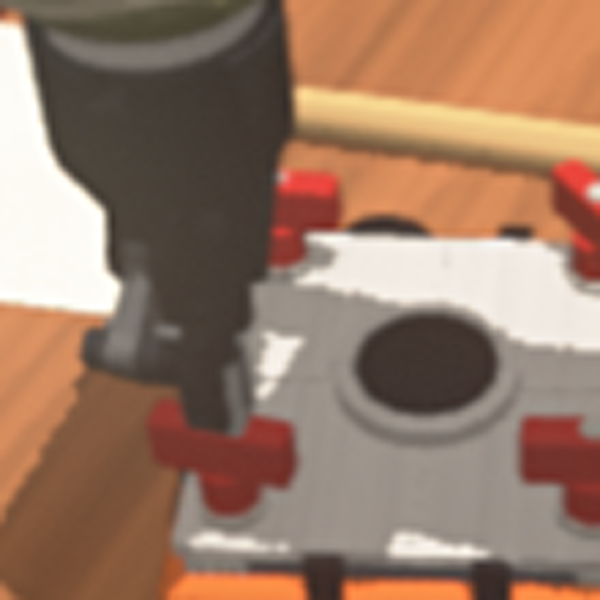

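```bash
python3 - <<'E'
from h import *
f=lambda X:((proj('side',X)-[150,150])*600/110).round(0)
for z in (98.6,105,115,125): print(z,f([637.7,175,z]), 'front', f([637.7+10*np.cos(1.73),175+10*np.sin(1.73),z]))
print('shape of k1',ctrl.get_calibration('side')['k1'])
E
python3 st.py
```

```text
98.6 [227. 468.] front [217. 489.]
105 [225. 456.] front [215. 477.]
115 [221. 437.] front [212. 458.]
125 [218. 418.] front [208. 439.]
shape of k1 -0.09609086265853957
8.52 [637.7  175.03  98.6 ] yaw 99.3 F [-0.4  0.3  6.2] M [0.138 0.074 0.042] tau6 -0.001 j6 -1.64 gw 0.1
```

play_rows([
  [[0, 0, 0], [0, 0, 0]],
  [[0, 0, 0], [0, 0, 0]],
  [[0, 0, 0], [0, 0, 0]],
  [[0, 0, 0], [0, 0, 0]],
  [[0, 0, 0], [0, 0, 0]],
], fingers=45)

```text
time_s: 8.93
eef_pos: [636.8, 174.8, 96.9]
ee_rot: [-0.0, 0.647, 0.762, -0.0]
force: [0.3, 0.4, 0.7]
grip_width: 0.529
```

```bash
python3 st.py
python3 - <<'E'
from h import *
b=save('side','s4');s=ctrl.sense();e=s['eef_pos'];print(e)
im=cv2.resize(b[150:260,150:260],(600,600),interpolation=cv2.INTER_CUBIC)[:,:,::-1].copy()
d=22.5*np.array([np.cos(1.733),np.sin(1.733)])
for sg,col in((1,(255,0,0)),(-1,(0,255,0))):
    for z in (98,108,118,128):
        p=(proj('side',[e[0]+sg*d[0],e[1]+sg*d[1],z])-[150,150])*600/110+2;cv2.circle(im,tuple(p.astype(int)),4,col,-1);print(sg,z,p.round())
cv2.imwrite('pics/c5.png',im)
E
```

```text
8.93 [636.84 174.77  96.9 ] yaw 99.31 F [0.3 0.4 0.7] M [-0.005 -0.014 -0.014] tau6 0.001 j6 -1.64 gw 45.2
[636.87614726 174.76008901  96.89518785]
1 98 [210. 519.]
1 108 [207. 501.]
1 118 [203. 482.]
1 128 [200. 462.]
-1 98 [251. 426.]
-1 108 [248. 407.]
-1 118 [245. 388.]
-1 128 [242. 368.]
```

View pics/c5.png

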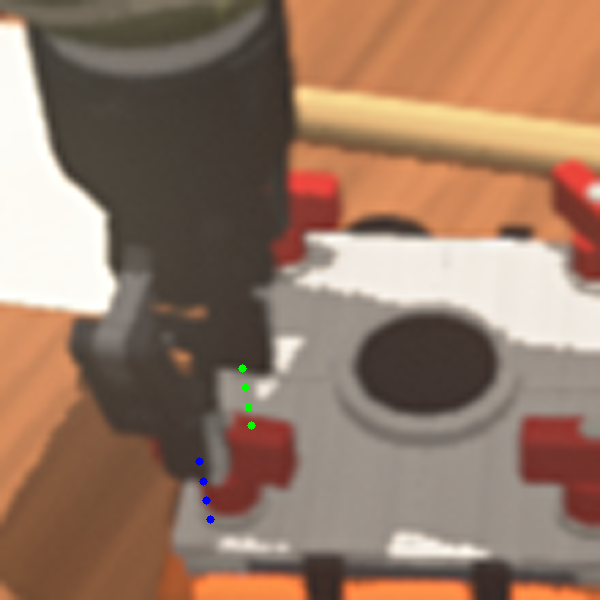

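The picture shows the fingertips at about (190,475) and (258,372), roughly z 120–128, so they're about 20 mm higher than the reported TCP suggests. They closed on top of the bar. Going 14 mm lower is safe either way, so I'll do that and close again.

play_rows([
  [[0, 0, 7], [0, 0, 0]],
  [[0, 0, 7], [0, 0, 0]],
  [[0, 0, 0], [0, 0, 0]],
])

```text
time_s: 9.23
eef_pos: [636.0, 174.7, 80.9]
ee_rot: [-0.001, 0.647, 0.762, -0.001]
force: [0.4, 0.4, -0.6]
grip_width: 0.526
```

play_rows([
  [[0, 0, 0], [0, 0, 0]],
  [[0, 0, 0], [0, 0, 0]],
  [[0, 0, 0], [0, 0, 0]],
  [[0, 0, 0], [0, 0, 0]],
  [[0, 0, 0], [0, 0, 0]],
  [[0, 0, 0], [0, 0, 0]],
], fingers=0)

```text
time_s: 9.73
eef_pos: [637.1, 175.1, 83.6]
ee_rot: [0.0, 0.647, 0.762, 0.0]
force: [-2.4, 1.7, 3.5]
grip_width: 0.145
```

```bash
python3 st.py
```

```text
9.73 [637.09 175.1   83.56] yaw 99.3 F [-2.4  1.7  3.5] M [ 0.389  0.267 -0.266] tau6 -0.253 j6 -1.64 gw 12.4
```

play_rows([
  [[0, 0, 0.5], [0, 0, 6.4]],
  [[0, 0, 0.56], [0, 0, 6.4]],
  [[0, 0, 0.56], [0, 0, 6.4]],
  [[0, 0, 0.56], [0, 0, 6.4]],
  [[0, 0, 0.56], [0, 0, 6.4]],
  [[0, 0, 0.56], [0, 0, 6.4]],
  [[0, 0, 0.56], [0, 0, 6.4]],
  [[0, 0, 0], [0, 0, 0]],
  [[0, 0, 0], [0, 0, 0]],
])

```text
time_s: 10.48
eef_pos: [637.3, 176.0, 79.8]
ee_rot: [-0.001, 0.889, 0.458, 0.001]
force: [-0.2, 6.0, 1.8]
grip_width: 0.14
```

```bash
python3 st.py
```

```text
10.48 [637.28 175.99  79.81] yaw 54.52 F [-0.2  6.   1.8] M [ 1.053 -0.014 -0.131] tau6 0.105 j6 -0.86 gw 12.0
```

play_rows([
  [[0, 0, 0], [0, 0, 0]],
  [[0, 0, 0], [0, 0, 0]],
  [[0, 0, 0], [0, 0, 0]],
  [[0, 0, 0], [0, 0, 0]],
  [[0, 0, -20], [0, 0, 0]],
  [[0, 0, -22], [0, 0, 0]],
  [[-26.2, -18.85, 0], [0, 0, 0]],
  [[-26.2, -18.85, 0], [0, 0, 0]],
  [[-26.2, -18.85, 0], [0, 0, 0]],
  [[-26.2, -18.85, 0], [0, 0, 0]],
  [[0, 0, 0], [0, 0, -6.72]],
  [[0, 0, 0], [0, 0, -6.72]],
  [[0, 0, 0], [0, 0, -6.72]],
  [[0, 0, 0], [0, 0, -6.72]],
  [[0, 0, 0], [0, 0, -6.72]],
  [[0, 0, 0], [0, 0, -6.72]],
  [[0, 0, 0], [0, 0, -6.72]],
  [[0, 0, 0], [0, 0, -6.72]],
  [[0, 0, 0], [0, 0, 0]],
], fingers=45)

```text
time_s: 12.07
eef_pos: [514.8, 133.1, 121.3]
ee_rot: [0.0, 0.584, 0.812, -0.0]
force: [-1.5, 0.4, -0.2]
grip_width: 0.527
```

```bash
python3 st.py
cat > yaws.py <<'E'
from knobs import *
T=np.array([[276.5,189.7],[259.7,138.7],[207.2,154.8],[223.4,206.5]])
def yaws(a):
    m,_=blobs('top',(190,120,300,230),a)
    ys,xs=np.nonzero(m);px=np.c_[xs,ys].astype(float)
    c=ctrl.get_calibration('top');R=np.array(c['R']);o=-R.T@np.array(c['t'])
    for i,t in enumerate(T):
        q=px[np.linalg.norm(px-t,axis=1)<14]
        if len(q)<40: print('P',i+1,'hidden',len(q));continue
        w=cv2.undistortPoints(q[:,None],np.array(c['K']),np.array([c['k1'],0,0,0,0.]))[:,0]
        d=np.c_[w,np.ones(len(w))]@R;w=(o+d*((120-o[2])/d[:,2])[:,None])[:,:2]
        v=np.linalg.svd(w-w.mean(0))[2][0];v*=np.sign(v[0]);print('P',i+1,len(q),'bar yaw',np.degrees(np.arctan2(v[1],v[0])).round(1))
E
python3 -c "
from yaws import *
yaws(save('top','t5'))"
```

```text
12.07 [514.83 133.05 121.34] yaw 108.5 F [-1.5  0.4 -0.2] M [-0.045  0.02   0.008] tau6 -1.667 j6 -1.86 gw 45.0
P 1 115 bar yaw -33.4
P 2 105 bar yaw 15.9
P 3 41 bar yaw -35.6
P 4 hidden 1
```

play_rows([
  [[0, 0, 20], [0, 0, 0]],
  [[0, 0, 18], [0, 0, 0]],
  [[0, 0, 3], [0, 0, 0]],
  [[0, 0, 0], [0, 0, 0]],
])

```text
time_s: 12.45
eef_pos: [514.2, 133.1, 79.7]
ee_rot: [-0.001, 0.587, 0.81, -0.001]
force: [0.0, 0.7, 0.3]
grip_width: 0.525
```

play_rows([
  [[0, 0, 0], [0, 0, 0]],
  [[0, 0, 0], [0, 0, 0]],
  [[0, 0, 0], [0, 0, 0]],
  [[0, 0, 0], [0, 0, 0]],
  [[0, 0, 0], [0, 0, 0]],
  [[0, 0, 0], [0, 0, 0]],
], fingers=0)

```text
time_s: 12.95
eef_pos: [515.4, 133.2, 81.5]
ee_rot: [0.001, 0.586, 0.81, 0.001]
force: [-0.9, -0.9, 6.5]
grip_width: 0.144
```

```bash
python3 st.py
```

```text
12.95 [515.41 133.24  81.48] yaw 108.26 F [-0.9 -0.9  6.5] M [-0.03   0.232 -0.019] tau6 0.069 j6 -1.86 gw 12.3
```

play_rows([
  [[0, 0, 0.59], [0, 0, 6.72]],
  [[0, 0, 0.59], [0, 0, 6.72]],
  [[0, 0, 0.59], [0, 0, 6.72]],
  [[0, 0, 0.59], [0, 0, 6.72]],
  [[0, 0, 0.59], [0, 0, 6.72]],
  [[0, 0, 0.59], [0, 0, 6.72]],
  [[0, 0, 0.59], [0, 0, 6.72]],
])

```text
time_s: 13.53
eef_pos: [515.4, 133.3, 77.3]
ee_rot: [0.001, 0.862, 0.507, 0.001]
force: [-1.3, -1.2, 6.1]
grip_width: 0.141
```

```bash
python3 st.py
```

```text
13.53 [515.41 133.26  77.32] yaw 60.92 F [-1.3 -1.2  6.1] M [0.004 0.227 0.224] tau6 -1.622 j6 -1.03 gw 12.1
```

play_rows([
  [[0, 0, 0.59], [0, 0, 6.72]],
  [[0, 0, 0], [0, 0, 0]],
])

```text
time_s: 13.7
eef_pos: [515.4, 133.3, 76.8]
ee_rot: [0.0, 0.89, 0.455, 0.001]
force: [-1.0, 0.8, 7.5]
grip_width: 0.143
```

```bash
python3 st.py
```

```text
13.7 [515.4  133.27  76.76] yaw 54.15 F [-1.   0.8  7.5] M [-0.112  0.203 -0.08 ] tau6 1.5 j6 -0.91 gw 12.2
```

play_rows([
  [[0, 0, 0], [0, 0, 0]],
  [[0, 0, 0], [0, 0, 0]],
  [[0, 0, 0], [0, 0, 0]],
  [[0, 0, 0], [0, 0, 0]],
  [[0, 0, -22], [0, 0, 0]],
  [[0, 0, -22], [0, 0, 0]],
  [[5.9, 36.04, 0], [0, 0, 0]],
  [[5.9, 36.04, 0], [0, 0, 0]],
  [[5.9, 36.04, 0], [0, 0, 0]],
  [[5.9, 36.04, 0], [0, 0, 0]],
  [[5.9, 36.04, 0], [0, 0, 0]],
  [[0, 0, 0], [0, 0, -6.38]],
  [[0, 0, 0], [0, 0, -6.38]],
  [[0, 0, 0], [0, 0, -6.38]],
  [[0, 0, 0], [0, 0, -6.38]],
  [[0, 0, 0], [0, 0, -6.38]],
  [[0, 0, 0], [0, 0, -6.38]],
  [[0, 0, 0], [0, 0, -6.38]],
  [[0, 0, 0], [0, 0, -6.38]],
  [[0, 0, 0], [0, 0, 0]],
], fingers=45)

```text
time_s: 15.37
eef_pos: [678.5, 52.6, 119.3]
ee_rot: [-0.0, 0.603, 0.797, -0.0]
force: [0.4, -0.6, -0.2]
grip_width: 0.53
```

```bash
python3 st.py;python3 -c "
from yaws import *
yaws(save('top','t6'))"
```

```text
15.37 [678.53  52.63 119.3 ] yaw 105.78 F [ 0.4 -0.6 -0.2] M [ 0.054  0.021 -0.019] tau6 -1.573 j6 -1.94 gw 45.3
P 1 hidden 18
P 2 hidden 0
P 3 90 bar yaw -39.4
P 4 hidden 0
```

play_rows([
  [[0, 0, 20], [0, 0, 0]],
  [[0, 0, 16], [0, 0, 0]],
  [[0, 0, 4], [0, 0, 0]],
  [[0, 0, 0], [0, 0, 0]],
])

```text
time_s: 15.75
eef_pos: [677.9, 52.7, 78.3]
ee_rot: [-0.001, 0.606, 0.796, -0.001]
force: [0.5, 0.0, -0.7]
grip_width: 0.53
```

play_rows([
  [[0, 0, 0], [0, 0, 0]],
  [[0, 0, 0], [0, 0, 0]],
  [[0, 0, 0], [0, 0, 0]],
  [[0, 0, 0], [0, 0, 0]],
  [[0, 0, 0], [0, 0, 0]],
  [[0, 0, 0], [0, 0, 0]],
], fingers=0)

```text
time_s: 16.25
eef_pos: [679.3, 52.3, 81.0]
ee_rot: [0.001, 0.605, 0.796, 0.001]
force: [-0.1, -2.6, 6.6]
grip_width: 0.146
```

```bash
python3 st.py
```

```text
16.25 [679.32  52.27  81.04] yaw 105.52 F [-0.1 -2.6  6.6] M [-0.328  0.084  0.079] tau6 0.026 j6 -1.94 gw 12.4
```

play_rows([
  [[0, 0, 0.56], [0, 0, 6.4]],
  [[0, 0, 0.56], [0, 0, 6.4]],
  [[0, 0, 0.56], [0, 0, 6.4]],
  [[0, 0, 0.56], [0, 0, 6.4]],
])

```text
time_s: 16.58
eef_pos: [679.3, 52.8, 78.8]
ee_rot: [0.001, 0.768, 0.64, 0.001]
force: [-0.1, 1.1, 6.1]
grip_width: 0.148
```

```bash
python3 st.py
```

```text
16.58 [679.32  52.77  78.83] yaw 79.64 F [-0.1  1.1  6.1] M [0.099 0.023 0.278] tau6 -1.53 j6 -1.48 gw 12.7
```

play_rows([
  [[0, 0, 0.55], [0, 0, 6.3]],
  [[0, 0, 0.55], [0, 0, 6.3]],
  [[0, 0, 0.55], [0, 0, 6.3]],
  [[0, 0, 0.55], [0, 0, 6.3]],
])

```text
time_s: 16.92
eef_pos: [679.6, 53.2, 76.7]
ee_rot: [0.0, 0.889, 0.458, 0.002]
force: [1.3, 2.6, 6.3]
grip_width: 0.146
```

```bash
python3 st.py
```

```text
16.92 [679.56  53.24  76.71] yaw 54.47 F [1.3 2.6 6.3] M [ 0.436 -0.251  0.262] tau6 -1.476 j6 -1.04 gw 12.4
```

play_rows([
  [[0, 0, 0], [0, 0, 0]],
  [[0, 0, 0], [0, 0, 0]],
  [[0, 0, 0], [0, 0, 0]],
  [[0, 0, 0], [0, 0, 0]],
], fingers=45)

```text
time_s: 17.25
eef_pos: [678.5, 52.6, 74.9]
ee_rot: [-0.0, 0.888, 0.461, -0.0]
force: [0.3, -0.5, -0.5]
grip_width: 0.526
```

play_rows([
  [[0, 0, -22], [0, 0, 0]],
  [[0, 0, -22], [0, 0, 0]],
  [[-5.2, -35.1, 0], [0, 0, 0]],
  [[-5.2, -35.1, 0], [0, 0, 0]],
  [[-5.2, -35.1, 0], [0, 0, 0]],
  [[-5.2, -35.1, 0], [0, 0, 0]],
  [[-5.2, -35.1, -12], [0, 0, 0]],
  [[0, 0, -12], [0, 0, 0]],
])

```text
time_s: 17.92
eef_pos: [514.8, 135.2, 142.6]
ee_rot: [-0.002, 0.887, 0.462, -0.002]
force: [0.4, -0.4, -0.0]
grip_width: 0.525
```

```bash
python3 st.py; python3 -c "
from yaws import *
a=save('top','t7');yaws(a);b=save('side','s7')
cv2.imwrite('pics/c6.png',np.hstack([cv2.resize(x,(400,400),interpolation=cv2.INTER_CUBIC) for x in (a[110:240,180:310],b[130:290,150:310])])[:,:,::-1])"
```

```text
17.92 [514.78 135.17 142.61] yaw 54.99 F [ 0.4 -0.4 -0. ] M [ 0.037 -0.027  0.073] tau6 0.397 j6 -0.92 gw 44.9
P 1 112 bar yaw -33.0
P 2 116 bar yaw -33.1
P 3 hidden 21
P 4 hidden 0
```

View pics/c6.png

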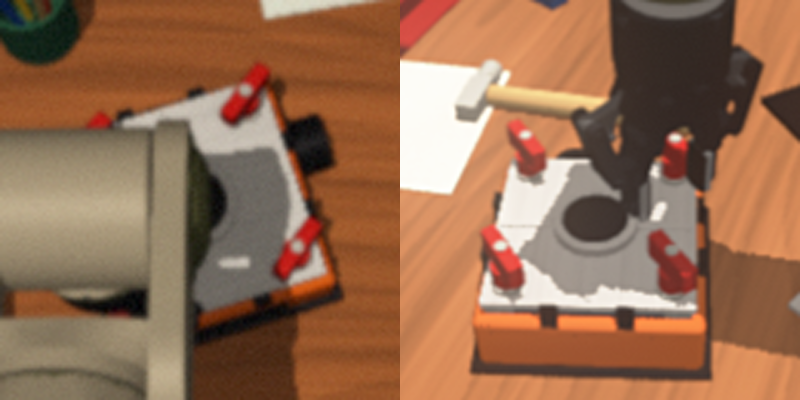

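The picture shows all four bars turned about 50°, with the plate level by eye. The gripper is back above the near-left knob, so round two begins there.

play_rows([
  [[0, 0, 15], [0, 0, 0]],
  [[0, 0, 10], [0, 0, 0]],
  [[0, 0, 0], [0, 0, 0]],
  [[0, 0, 0], [0, 0, 0]],
])

```text
time_s: 18.35
eef_pos: [520.3, 132.3, 117.1]
ee_rot: [-0.0, 0.888, 0.46, -0.001]
force: [1.1, 0.3, 0.7]
grip_width: 0.529
```

```bash
python3 st.py
```

```text
18.35 [520.3  132.29 117.15] yaw 54.73 F [1.1 0.3 0.7] M [0.034 0.005 0.1  ] tau6 -0.007 j6 -0.92 gw 45.2
```

play_rows([
  [[-1.9, -4.8, 0], [0, 0, 0]],
  [[0, 0, 20], [0, 0, 0]],
  [[0, 0, 18], [0, 0, 0]],
  [[0, 0, 4], [0, 0, 0]],
  [[0, 0, 0], [0, 0, 0]],
  [[0, 0, 0], [0, 0, 0]],
])

```text
time_s: 18.85
eef_pos: [515.7, 133.9, 77.0]
ee_rot: [0.0, 0.888, 0.46, 0.0]
force: [0.0, -0.4, -0.2]
grip_width: 0.528
```

```bash
python3 st.py
```

```text
18.85 [515.72 133.93  77.03] yaw 54.75 F [ 0.  -0.4 -0.2] M [-0.012 -0.012 -0.053] tau6 -0.0 j6 -0.92 gw 45.1
```

play_rows([
  [[0, 0, 0], [0, 0, 0]],
  [[0, 0, 0], [0, 0, 0]],
  [[0, 0, 0], [0, 0, 0]],
  [[0, 0, 0], [0, 0, 0]],
  [[0, 0, 0], [0, 0, 0]],
  [[0, 0, 0], [0, 0, 0]],
], fingers=0)

```text
time_s: 19.35
eef_pos: [515.5, 133.5, 77.2]
ee_rot: [0.0, 0.888, 0.46, 0.0]
force: [-3.4, -3.6, 6.7]
grip_width: 0.145
```

```bash
python3 st.py
```

```text
19.35 [515.46 133.51  77.23] yaw 54.73 F [-3.4 -3.6  6.7] M [-0.488  0.57  -0.158] tau6 -0.174 j6 -0.92 gw 12.4
```

play_rows([
  [[0, 0, 0.26], [0, 0, 3]],
  [[0, 0, 0.26], [0, 0, 3]],
  [[0, 0, 0.26], [0, 0, 3]],
])

```text
time_s: 19.6
eef_pos: [515.5, 133.5, 76.6]
ee_rot: [0.001, 0.922, 0.388, 0.0]
force: [-3.3, -2.5, 8.3]
grip_width: 0.144
```

```bash
python3 st.py
```

```text
19.6 [515.48 133.5   76.56] yaw 45.64 F [-3.3 -2.5  8.3] M [-0.426  0.628  0.33 ] tau6 -0.561 j6 -0.76 gw 12.3
```

play_rows([
  [[0, 0, 0.26], [0, 0, 3]],
])

```text
time_s: 19.68
eef_pos: [515.5, 133.5, 76.3]
ee_rot: [0.001, 0.932, 0.364, 0.0]
force: [-4.1, -2.9, 6.8]
grip_width: 0.146
```

```bash
python3 st.py
```

```text
19.68 [515.51 133.51  76.32] yaw 42.65 F [-4.1 -2.9  6.8] M [-0.488  0.595  0.237] tau6 -0.55 j6 -0.71 gw 12.5
```

play_rows([
  [[0, 0, 0.26], [0, 0, 3]],
])

```text
time_s: 19.77
eef_pos: [515.5, 133.5, 76.1]
ee_rot: [0.001, 0.941, 0.339, 0.0]
force: [-3.6, -2.5, 8.7]
grip_width: 0.145
```

```bash
python3 st.py
```

```text
19.77 [515.49 133.51  76.06] yaw 39.65 F [-3.6 -2.5  8.7] M [-0.513  0.639  0.292] tau6 -0.547 j6 -0.66 gw 12.4
```

play_rows([
  [[0, 0, 0.26], [0, 0, 3]],
])

```text
time_s: 19.85
eef_pos: [515.5, 133.5, 75.8]
ee_rot: [0.001, 0.949, 0.314, 0.0]
force: [-4.5, -1.7, 8.3]
grip_width: 0.144
```

```bash
python3 st.py
```

```text
19.85 [515.5  133.52  75.8 ] yaw 36.65 F [-4.5 -1.7  8.3] M [-0.52   0.598  0.28 ] tau6 -0.545 j6 -0.61 gw 12.3
```

play_rows([
  [[0, 0, 0.26], [0, 0, 3]],
])

```text
time_s: 19.93
eef_pos: [515.5, 133.5, 75.6]
ee_rot: [0.001, 0.957, 0.289, 0.0]
force: [-3.9, -3.4, 7.1]
grip_width: 0.147
```

```bash
python3 st.py
```

```text
19.93 [515.52 133.53  75.55] yaw 33.65 F [-3.9 -3.4  7.1] M [-0.464  0.626  0.293] tau6 -0.543 j6 -0.55 gw 12.5
```

play_rows([
  [[0, 0, 0.26], [0, 0, 3]],
])

```text
time_s: 20.02
eef_pos: [515.5, 133.5, 75.3]
ee_rot: [0.001, 0.964, 0.264, 0.0]
force: [-3.5, -3.1, 8.5]
grip_width: 0.143
```

```bash
python3 st.py
```

```text
20.02 [515.53 133.5   75.31] yaw 30.65 F [-3.5 -3.1  8.5] M [-0.487  0.605  0.315] tau6 -0.54 j6 -0.5 gw 12.2
```

play_rows([
  [[0, 0, 0.26], [0, 0, 3]],
])

```text
time_s: 20.1
eef_pos: [515.5, 133.5, 75.0]
ee_rot: [0.001, 0.971, 0.239, 0.0]
force: [-4.1, -3.0, 7.6]
grip_width: 0.143
```

```bash
python3 st.py
```

```text
20.1 [515.51 133.5   75.02] yaw 27.65 F [-4.1 -3.   7.6] M [-0.502  0.599  0.294] tau6 -0.538 j6 -0.45 gw 12.2
```

play_rows([
  [[0, 0, 0.26], [0, 0, 3]],
])

```text
time_s: 20.18
eef_pos: [515.5, 133.5, 74.8]
ee_rot: [0.001, 0.977, 0.214, 0.0]
force: [-3.6, -2.8, 8.8]
grip_width: 0.142
```

```bash
python3 st.py
```

```text
20.18 [515.51 133.54  74.8 ] yaw 24.66 F [-3.6 -2.8  8.8] M [-0.516  0.671  0.301] tau6 -0.519 j6 -0.4 gw 12.1
```

play_rows([
  [[0, 0, 0.26], [0, 0, 3]],
])

```text
time_s: 20.27
eef_pos: [515.5, 133.5, 74.6]
ee_rot: [0.001, 0.982, 0.188, 0.0]
force: [-4.8, -2.9, 9.7]
grip_width: 0.143
```

```bash
python3 st.py
```

```text
20.27 [515.53 133.52  74.63] yaw 21.66 F [-4.8 -2.9  9.7] M [-0.508  0.684  0.317] tau6 -0.496 j6 -0.34 gw 12.2
```

play_rows([
  [[0, 0, 0.26], [0, 0, 3]],
])

```text
time_s: 20.35
eef_pos: [515.5, 133.5, 74.4]
ee_rot: [0.001, 0.987, 0.162, 0.0]
force: [-4.2, -2.6, 10.2]
grip_width: 0.144
```

```bash
python3 st.py
```

```text
20.35 [515.55 133.54  74.42] yaw 18.66 F [-4.2 -2.6 10.2] M [-0.558  0.695  0.39 ] tau6 -0.472 j6 -0.29 gw 12.3
```

play_rows([
  [[0, 0, 0], [0, 0, 0]],
  [[0, 0, 0], [0, 0, 0]],
  [[0, 0, 0], [0, 0, 0]],
  [[0, 0, 0], [0, 0, 0]],
  [[0, 0, -22], [0, 0, 0]],
  [[0, 0, -22], [0, 0, 0]],
  [[21.5, 21.52, 0], [0, 0, 0]],
  [[21.5, 21.52, 0], [0, 0, 0]],
  [[21.5, 21.52, 0], [0, 0, 0]],
  [[21.5, 21.52, 0], [0, 0, 0]],
  [[21.5, 21.52, 0], [0, 0, 0]],
  [[21.5, 21.52, 0], [0, 0, 0]],
  [[0, 0, 0], [0, 0, -6]],
  [[0, 0, 0], [0, 0, -6]],
  [[0, 0, 0], [0, 0, -6]],
  [[0, 0, 0], [0, 0, -6]],
  [[0, 0, 0], [0, 0, -6]],
  [[0, 0, 0], [0, 0, -6]],
  [[0, 0, 0], [0, 0, 0]],
  [[0, 0, 0], [0, 0, 0]],
], fingers=45)

```text
time_s: 22.02
eef_pos: [678.9, 53.2, 116.8]
ee_rot: [-0.0, 0.889, 0.459, -0.0]
force: [-0.3, -0.0, 1.2]
grip_width: 0.527
```

```bash
python3 st.py;python3 -c "
from yaws import *
yaws(save('top','t8'))"
```

```text
22.02 [678.89  53.16 116.8 ] yaw 54.59 F [-0.3 -0.   1.2] M [ 0.045 -0.031  0.035] tau6 -0.372 j6 -1.05 gw 45.0
P 1 hidden 19
P 2 hidden 0
P 3 87 bar yaw -41.3
P 4 hidden 0
```

play_rows([
  [[0, 0, 20], [0, 0, 0]],
  [[0, 0, 17], [0, 0, 0]],
  [[0, 0, 3], [0, 0, 0]],
  [[0, 0, 0], [0, 0, 0]],
])

```text
time_s: 22.4
eef_pos: [678.4, 53.1, 76.0]
ee_rot: [-0.001, 0.888, 0.459, -0.001]
force: [0.0, -0.0, 0.6]
grip_width: 0.525
```

play_rows([
  [[0, 0, 0], [0, 0, 0]],
  [[0, 0, 0], [0, 0, 0]],
  [[0, 0, 0], [0, 0, 0]],
  [[0, 0, 0], [0, 0, 0]],
  [[0, 0, 0], [0, 0, 0]],
  [[0, 0, 0], [0, 0, 0]],
], fingers=0)

```text
time_s: 22.9
eef_pos: [679.6, 53.1, 78.5]
ee_rot: [0.001, 0.888, 0.46, 0.001]
force: [-0.5, 0.7, 5.7]
grip_width: 0.141
```

```bash
python3 st.py
```

```text
22.9 [679.6   53.13  78.5 ] yaw 54.74 F [-0.5  0.7  5.7] M [ 0.078  0.102 -0.046] tau6 -0.046 j6 -1.05 gw 12.1
```

play_rows([
  [[0, 0, 0.26], [0, 0, 3]],
  [[0, 0, 0.26], [0, 0, 3]],
  [[0, 0, 0.26], [0, 0, 3]],
  [[0, 0, 0.26], [0, 0, 3]],
])

```text
time_s: 23.23
eef_pos: [679.8, 53.3, 77.5]
ee_rot: [0.001, 0.932, 0.363, 0.001]
force: [0.5, 1.3, 5.7]
grip_width: 0.147
```

```bash
python3 st.py
```

```text
23.23 [679.76  53.26  77.48] yaw 42.63 F [0.5 1.3 5.7] M [ 0.217 -0.074  0.259] tau6 -0.563 j6 -0.84 gw 12.5
```

play_rows([
  [[0, 0, 0.26], [0, 0, 3]],
])

```text
time_s: 23.32
eef_pos: [679.8, 53.3, 77.2]
ee_rot: [0.001, 0.941, 0.339, 0.001]
force: [1.5, 0.6, 5.6]
grip_width: 0.141
```

```bash
python3 st.py
```

```text
23.32 [679.81  53.3   77.23] yaw 39.63 F [1.5 0.6 5.6] M [ 0.217 -0.108  0.26 ] tau6 -0.559 j6 -0.79 gw 12.1
```

play_rows([
  [[0, 0, 0.26], [0, 0, 3]],
])

```text
time_s: 23.4
eef_pos: [679.8, 53.4, 77.0]
ee_rot: [0.0, 0.949, 0.314, 0.002]
force: [0.6, 1.1, 6.2]
grip_width: 0.145
```

```bash
python3 st.py
```

```text
23.4 [679.85  53.35  77.  ] yaw 36.63 F [0.6 1.1 6.2] M [ 0.248 -0.129  0.246] tau6 -0.555 j6 -0.73 gw 12.4
```

play_rows([
  [[0, 0, 0.26], [0, 0, 3]],
])

```text
time_s: 23.48
eef_pos: [679.9, 53.4, 76.7]
ee_rot: [0.0, 0.957, 0.289, 0.002]
force: [1.4, 1.5, 6.1]
grip_width: 0.143
```

```bash
python3 st.py
```

```text
23.48 [679.87  53.39  76.72] yaw 33.63 F [1.4 1.5 6.1] M [ 0.298 -0.169  0.29 ] tau6 -0.55 j6 -0.68 gw 12.2
```

play_rows([
  [[0, 0, 0.26], [0, 0, 3]],
])

```text
time_s: 23.57
eef_pos: [679.9, 53.4, 76.5]
ee_rot: [0.0, 0.964, 0.264, 0.002]
force: [1.8, 1.6, 6.0]
grip_width: 0.138
```

```bash
python3 st.py
```

```text
23.57 [679.94  53.4   76.5 ] yaw 30.63 F [1.8 1.6 6. ] M [ 0.307 -0.178  0.279] tau6 -0.545 j6 -0.63 gw 11.8
```

play_rows([
  [[0, 0, 0.26], [0, 0, 3]],
])

```text
time_s: 23.65
eef_pos: [680.0, 53.4, 76.2]
ee_rot: [0.0, 0.971, 0.239, 0.002]
force: [1.2, 1.7, 6.1]
grip_width: 0.144
```

```bash
python3 st.py
```

```text
23.65 [679.97  53.42  76.23] yaw 27.64 F [1.2 1.7 6.1] M [ 0.31  -0.259  0.298] tau6 -0.539 j6 -0.58 gw 12.3
```

play_rows([
  [[0, 0, 0.26], [0, 0, 3]],
])

```text
time_s: 23.73
eef_pos: [680.0, 53.5, 76.0]
ee_rot: [0.0, 0.977, 0.213, 0.002]
force: [1.8, 1.4, 5.9]
grip_width: 0.144
```

```bash
python3 st.py
```

```text
23.73 [680.05  53.46  76.  ] yaw 24.63 F [1.8 1.4 5.9] M [ 0.382 -0.286  0.318] tau6 -0.528 j6 -0.52 gw 12.3
```

play_rows([
  [[0, 0, 0.26], [0, 0, 3]],
])

```text
time_s: 23.82
eef_pos: [680.1, 53.5, 75.8]
ee_rot: [0.0, 0.982, 0.188, 0.002]
force: [2.6, 1.4, 6.8]
grip_width: 0.147
```

```bash
python3 st.py
```

```text
23.82 [680.1   53.48  75.83] yaw 21.64 F [2.6 1.4 6.8] M [ 0.383 -0.285  0.316] tau6 -0.5 j6 -0.47 gw 12.6
```

play_rows([
  [[0, 0, 0.26], [0, 0, 3]],
])

```text
time_s: 23.9
eef_pos: [680.2, 53.5, 75.6]
ee_rot: [0.0, 0.987, 0.162, 0.002]
force: [2.3, 3.0, 7.6]
grip_width: 0.144
```

```bash
python3 st.py
```

```text
23.9 [680.18  53.5   75.64] yaw 18.64 F [2.3 3.  7.6] M [ 0.348 -0.345  0.329] tau6 -0.472 j6 -0.42 gw 12.3
```

play_rows([
  [[0, 0, 0.26], [0, 0, 3]],
])

```text
time_s: 23.98
eef_pos: [680.2, 53.5, 75.5]
ee_rot: [0.0, 0.991, 0.136, 0.002]
force: [2.6, 2.0, 6.8]
grip_width: 0.143
```

```bash
python3 st.py
```

```text
23.98 [680.22  53.52  75.45] yaw 15.64 F [2.6 2.  6.8] M [ 0.407 -0.367  0.364] tau6 -0.445 j6 -0.37 gw 12.2
```

play_rows([
  [[0, 0, 0], [0, 0, 0]],
  [[0, 0, 0], [0, 0, 0]],
])

```text
time_s: 24.15
eef_pos: [680.2, 53.5, 75.4]
ee_rot: [0.0, 0.991, 0.137, 0.002]
force: [1.4, 1.5, 6.8]
grip_width: 0.141
```

```bash
python3 st.py;python3 st.py; python3 -c "
from h import *
M=[]
for i in range(6):
    ctrl.capture('side'); s=ctrl.sense(); M.append([s['wrist_torque'][2],s['tau'][5]])
print(np.round(M,3).tolist())"
```

```text
24.15 [680.23  53.52  75.45] yaw 15.76 F [1.4 1.5 6.8] M [ 0.361 -0.36   0.119] tau6 0.236 j6 -0.37 gw 12.0
24.15 [680.23  53.52  75.45] yaw 15.76 F [1.4 1.5 6.8] M [ 0.361 -0.36   0.119] tau6 0.236 j6 -0.37 gw 12.0
[[0.122, 0.152], [0.156, 0.136], [0.159, 0.133], [0.152, 0.133], [0.13, 0.132], [0.124, 0.132]]
```

play_rows([
  [[0, 0, 0], [0, 0, 0]],
  [[0, 0, 0], [0, 0, 0]],
  [[0, 0, 0], [0, 0, 0]],
  [[0, 0, 0], [0, 0, 0]],
  [[0, 0, -22], [0, 0, 0]],
  [[0, 0, -22], [0, 0, 0]],
  [[-22.63, -20.22, 0], [0, 0, 0]],
  [[-22.63, -20.22, 0], [0, 0, 0]],
  [[-22.63, -20.22, 0], [0, 0, 0]],
  [[-22.63, -20.22, 0], [0, 0, 0]],
  [[-22.63, -20.22, 0], [0, 0, 0]],
  [[-22.63, -20.22, 0], [0, 0, 0]],
  [[0, 0, 0], [0, 0, -4.4]],
  [[0, 0, 0], [0, 0, 0]],
  [[0, 0, 0], [0, 0, 0]],
], fingers=45)

```text
time_s: 25.7
eef_pos: [515.7, 132.9, 117.9]
ee_rot: [0.0, 0.985, 0.174, 0.0]
force: [-0.1, -0.1, -0.6]
grip_width: 0.524
```

```bash
python3 st.py;python3 -c "
from yaws import *
yaws(save('top','t9'))"
```

```text
25.7 [515.72 132.89 117.85] yaw 20.05 F [-0.1 -0.1 -0.6] M [-0.01   0.015 -0.003] tau6 -0.234 j6 -0.32 gw 44.7
P 1 113 bar yaw -32.8
P 2 125 bar yaw -72.9
P 3 44 bar yaw -34.2
P 4 hidden 0
```

play_rows([
  [[0, -0.6, 20], [0, 0, 0]],
  [[0, 0, 19], [0, 0, 0]],
  [[0, 0, 4], [0, 0, 0]],
  [[0, 0, 0], [0, 0, 0]],
])

```text
time_s: 26.08
eef_pos: [514.9, 133.2, 73.5]
ee_rot: [-0.0, 0.985, 0.174, -0.001]
force: [1.0, -0.1, 0.5]
grip_width: 0.529
```

play_rows([
  [[0, 0, 0], [0, 0, 0]],
  [[0, 0, 0], [0, 0, 0]],
  [[0, 0, 0], [0, 0, 0]],
  [[0, 0, 0], [0, 0, 0]],
  [[0, 0, 0], [0, 0, 0]],
  [[0, 0, 0], [0, 0, 0]],
], fingers=0)

```text
time_s: 26.58
eef_pos: [515.6, 133.4, 75.9]
ee_rot: [0.0, 0.985, 0.175, 0.001]
force: [-3.3, -1.7, 5.2]
grip_width: 0.145
```

```bash
python3 st.py
```

```text
26.58 [515.57 133.4   75.91] yaw 20.12 F [-3.3 -1.7  5.2] M [-0.303  0.394 -0.103] tau6 -0.166 j6 -0.32 gw 12.4
```

play_rows([
  [[0, 0, 0], [0, 0, 3]],
])

```text
time_s: 26.67
eef_pos: [515.5, 133.4, 75.8]
ee_rot: [0.0, 0.989, 0.149, 0.001]
force: [-1.5, -2.2, 3.1]
grip_width: 0.143
```

```bash
python3 st.py
```

```text
26.67 [515.53 133.4   75.83] yaw 17.18 F [-1.5 -2.2  3.1] M [-0.206  0.232  0.372] tau6 -1.07 j6 -0.27 gw 12.2
```

play_rows([
  [[0, 0, 0.2], [0, 0, 3]],
])

```text
time_s: 26.75
eef_pos: [515.5, 133.4, 75.6]
ee_rot: [0.0, 0.992, 0.122, 0.001]
force: [-0.7, -1.7, 4.8]
grip_width: 0.144
```

```bash
python3 st.py
```

```text
26.75 [515.54 133.38  75.59] yaw 14.06 F [-0.7 -1.7  4.8] M [-0.253  0.338  0.419] tau6 -0.526 j6 -0.21 gw 12.3
```

play_rows([
  [[0, 0, 0], [0, 0, 0]],
  [[0, 0, 0], [0, 0, 0]],
  [[0, 0, 0], [0, 0, 0]],
  [[0, 0, 0], [0, 0, 0]],
  [[0, 0, -22], [0, 0, 0]],
  [[0, 0, -22], [0, 0, 0]],
  [[2.22, 25.76, 0], [0, 0, 0]],
  [[2.22, 25.76, 0], [0, 0, 0]],
  [[2.22, 25.76, 0], [0, 0, 0]],
  [[2.22, 25.76, 0], [0, 0, 0]],
  [[2.22, 25.76, 0], [0, 0, 0]],
  [[0, 0, 0], [0, 0, -6.78]],
  [[0, 0, 0], [0, 0, -6.78]],
  [[0, 0, 0], [0, 0, -6.78]],
  [[0, 0, 0], [0, 0, -6.78]],
  [[0, 0, 0], [0, 0, -6.78]],
  [[0, 0, 0], [0, 0, -6.78]],
  [[0, 0, 0], [0, 0, 0]],
  [[0, 0, 0], [0, 0, 0]],
], fingers=45)

```text
time_s: 28.33
eef_pos: [557.4, 11.4, 118.4]
ee_rot: [-0.0, 0.888, 0.459, 0.0]
force: [-0.7, 0.7, -0.3]
grip_width: 0.529
```

```bash
python3 st.py;python3 -c "
from yaws import *
yaws(save('top','t10'))"
```

```text
28.33 [557.37  11.43 118.42] yaw 54.65 F [-0.7  0.7 -0.3] M [-0.024 -0.008 -0.005] tau6 -0.426 j6 -1.14 gw 45.1
P 1 hidden 0
P 2 hidden 0
P 3 111 bar yaw -36.8
P 4 84 bar yaw -82.6
```

play_rows([
  [[0, 0, 20], [0, 0, 0]],
  [[0, 0, 18], [0, 0, 0]],
  [[0, 0, 3.5], [0, 0, 0]],
  [[0, 0, 0], [0, 0, 0]],
])

```text
time_s: 28.72
eef_pos: [556.8, 11.5, 76.1]
ee_rot: [-0.001, 0.888, 0.46, -0.001]
force: [0.2, -0.7, 0.4]
grip_width: 0.525
```

play_rows([
  [[0, 0, 0], [0, 0, 0]],
  [[0, 0, 0], [0, 0, 0]],
  [[0, 0, 0], [0, 0, 0]],
  [[0, 0, 0], [0, 0, 0]],
  [[0, 0, 0], [0, 0, 0]],
  [[0, 0, 0], [0, 0, 0]],
], fingers=0)

```text
time_s: 29.22
eef_pos: [557.5, 10.7, 78.3]
ee_rot: [0.001, 0.888, 0.46, 0.0]
force: [-4.3, -3.5, 5.1]
grip_width: 0.141
```

```bash
python3 st.py
```

```text
29.22 [557.54  10.69  78.27] yaw 54.83 F [-4.3 -3.5  5.1] M [-0.533  0.573  0.169] tau6 0.164 j6 -1.15 gw 12.0
```

play_rows([
  [[0, 0, 0.26], [0, 0, 3]],
  [[0, 0, 0.26], [0, 0, 3]],
  [[0, 0, 0.26], [0, 0, 3]],
  [[0, 0, 0.26], [0, 0, 3]],
])

```text
time_s: 29.55
eef_pos: [557.6, 10.7, 77.2]
ee_rot: [0.001, 0.931, 0.364, 0.0]
force: [-3.8, -3.6, 5.1]
grip_width: 0.145
```

```bash
python3 st.py
```

```text
29.55 [557.59  10.71  77.22] yaw 42.69 F [-3.8 -3.6  5.1] M [-0.571  0.564  0.23 ] tau6 -0.594 j6 -0.93 gw 12.4
```

play_rows([
  [[0, 0, 0.26], [0, 0, 3]],
])

```text
time_s: 29.63
eef_pos: [557.6, 10.7, 77.0]
ee_rot: [0.001, 0.941, 0.339, 0.0]
force: [-3.7, -3.5, 5.1]
grip_width: 0.144
```

```bash
python3 st.py
```

```text
29.63 [557.62  10.67  76.96] yaw 39.69 F [-3.7 -3.5  5.1] M [-0.545  0.507  0.282] tau6 -0.593 j6 -0.88 gw 12.3
```

play_rows([
  [[0, 0, 0.26], [0, 0, 3]],
])

```text
time_s: 29.72
eef_pos: [557.6, 10.7, 76.7]
ee_rot: [0.001, 0.949, 0.315, 0.0]
force: [-3.0, -4.0, 4.2]
grip_width: 0.148
```

```bash
python3 st.py
```

```text
29.72 [557.65  10.7   76.72] yaw 36.69 F [-3.  -4.   4.2] M [-0.517  0.503  0.22 ] tau6 -0.593 j6 -0.83 gw 12.6
```

play_rows([
  [[0, 0, 0.26], [0, 0, 3]],
])

```text
time_s: 29.8
eef_pos: [557.7, 10.7, 76.5]
ee_rot: [0.001, 0.957, 0.29, 0.0]
force: [-3.2, -3.7, 6.0]
grip_width: 0.142
```

```bash
python3 st.py
```

```text
29.8 [557.66  10.71  76.47] yaw 33.7 F [-3.2 -3.7  6. ] M [-0.533  0.478  0.206] tau6 -0.593 j6 -0.78 gw 12.1
```

play_rows([
  [[0, 0, 0.26], [0, 0, 3]],
])

```text
time_s: 29.88
eef_pos: [557.6, 10.7, 76.1]
ee_rot: [0.001, 0.964, 0.265, 0.0]
force: [-2.6, -4.0, 4.5]
grip_width: 0.142
```

```bash
python3 st.py
```

```text
29.88 [557.65  10.71  76.14] yaw 30.69 F [-2.6 -4.   4.5] M [-0.557  0.481  0.264] tau6 -0.592 j6 -0.73 gw 12.2
```

play_rows([
  [[0, 0, 0.26], [0, 0, 3]],
])

```text
time_s: 29.97
eef_pos: [557.7, 10.7, 76.0]
ee_rot: [0.001, 0.971, 0.239, 0.0]
force: [-4.1, -3.0, 6.0]
grip_width: 0.147
```

```bash
python3 st.py
```

```text
29.97 [557.7   10.7   75.98] yaw 27.69 F [-4.1 -3.   6. ] M [-0.512  0.563  0.253] tau6 -0.567 j6 -0.67 gw 12.5
```

play_rows([
  [[0, 0, 0.26], [0, 0, 3]],
])

```text
time_s: 30.05
eef_pos: [557.7, 10.7, 75.8]
ee_rot: [0.001, 0.977, 0.214, 0.001]
force: [-3.0, -3.4, 6.1]
grip_width: 0.143
```

```bash
python3 st.py
```

```text
30.05 [557.73  10.7   75.8 ] yaw 24.7 F [-3.  -3.4  6.1] M [-0.546  0.547  0.273] tau6 -0.541 j6 -0.62 gw 12.2
```

play_rows([
  [[0, 0, 0.26], [0, 0, 3]],
])

```text
time_s: 30.13
eef_pos: [557.7, 10.7, 75.6]
ee_rot: [0.001, 0.982, 0.188, 0.001]
force: [-3.5, -3.1, 6.9]
grip_width: 0.151
```

```bash
python3 st.py
```

```text
30.13 [557.75  10.69  75.61] yaw 21.7 F [-3.5 -3.1  6.9] M [-0.538  0.631  0.313] tau6 -0.515 j6 -0.57 gw 12.9
```

play_rows([
  [[0, 0, 0.16], [0, 0, 2]],
])

```text
time_s: 30.22
eef_pos: [557.7, 10.7, 75.5]
ee_rot: [0.001, 0.985, 0.171, 0.001]
force: [-3.6, -3.6, 6.6]
grip_width: 0.147
```

```bash
python3 st.py
```

```text
30.22 [557.74  10.68  75.46] yaw 19.7 F [-3.6 -3.6  6.6] M [-0.52   0.574  0.276] tau6 0.007 j6 -0.53 gw 12.6
```

play_rows([
  [[0, 0, 0], [0, 0, 0]],
  [[0, 0, 0], [0, 0, 0]],
  [[0, 0, 0], [0, 0, 0]],
  [[0, 0, 0], [0, 0, 0]],
  [[0, 0, -22], [0, 0, 0]],
  [[0, 0, -22], [0, 0, 0]],
  [[21.83, -21.27, 0], [0, 0, 0]],
  [[21.83, -21.27, 0], [0, 0, 0]],
  [[21.83, -21.27, 0], [0, 0, 0]],
  [[21.83, -21.27, 0], [0, 0, 0]],
  [[21.83, -21.27, 0], [0, 0, 0]],
  [[21.83, -21.27, 0], [0, 0, 0]],
  [[0, 0, 0], [0, 0, -6.8]],
  [[0, 0, 0], [0, 0, -6.8]],
  [[0, 0, 0], [0, 0, -6.8]],
  [[0, 0, 0], [0, 0, -6.8]],
  [[0, 0, 0], [0, 0, -6.8]],
  [[0, 0, 0], [0, 0, 0]],
  [[0, 0, 0], [0, 0, 0]],
], fingers=45)

```text
time_s: 31.8
eef_pos: [637.3, 176.0, 117.8]
ee_rot: [-0.0, 0.892, 0.451, -0.0]
force: [0.0, -0.8, 0.1]
grip_width: 0.527
```

```bash
python3 st.py;python3 -c "
from yaws import *
yaws(save('top','t11'))"
```

```text
31.8 [637.28 175.95 117.84] yaw 53.64 F [ 0.  -0.8  0.1] M [ 0.001 -0.053  0.011] tau6 -0.425 j6 -0.84 gw 45.0
P 1 116 bar yaw -67.5
P 2 117 bar yaw -72.9
P 3 hidden 0
P 4 41 bar yaw -69.8
```

play_rows([
  [[0, 0, 20], [0, 0, 0]],
  [[0, 0, 18], [0, 0, 0]],
  [[0, 0, 3], [0, 0, 0]],
  [[0, 0, 0], [0, 0, 0]],
])

```text
time_s: 32.18
eef_pos: [636.7, 175.8, 75.9]
ee_rot: [-0.0, 0.892, 0.452, -0.001]
force: [-0.2, 0.6, 1.3]
grip_width: 0.526
```

play_rows([
  [[0, 0, 0], [0, 0, 0]],
  [[0, 0, 0], [0, 0, 0]],
  [[0, 0, 0], [0, 0, 0]],
  [[0, 0, 0], [0, 0, 0]],
  [[0, 0, 0], [0, 0, 0]],
  [[0, 0, 0], [0, 0, 0]],
], fingers=0)

```text
time_s: 32.68
eef_pos: [637.9, 175.9, 78.4]
ee_rot: [0.0, 0.892, 0.453, 0.001]
force: [-1.5, -1.2, 6.4]
grip_width: 0.143
```

```bash
python3 st.py
```

```text
32.68 [637.88 175.9   78.38] yaw 53.81 F [-1.5 -1.2  6.4] M [-0.094  0.273 -0.048] tau6 -0.049 j6 -0.85 gw 12.2
```

play_rows([
  [[0, 0, 0.26], [0, 0, 3]],
  [[0, 0, 0.26], [0, 0, 3]],
  [[0, 0, 0.26], [0, 0, 3]],
])

```text
time_s: 32.93
eef_pos: [637.9, 176.0, 77.6]
ee_rot: [0.0, 0.925, 0.38, 0.001]
force: [-1.0, -1.1, 6.0]
grip_width: 0.144
```

```bash
python3 st.py
```

```text
32.93 [637.93 175.97  77.62] yaw 44.7 F [-1.  -1.1  6. ] M [-0.018  0.183  0.168] tau6 -0.607 j6 -0.69 gw 12.3
```

play_rows([
  [[0, 0, 0.26], [0, 0, 3]],
])

```text
time_s: 33.02
eef_pos: [638.0, 176.0, 77.4]
ee_rot: [0.0, 0.935, 0.356, 0.001]
force: [-1.2, -0.0, 5.5]
grip_width: 0.14
```

```bash
python3 st.py
```

```text
33.02 [637.98 175.95  77.36] yaw 41.7 F [-1.2 -0.   5.5] M [-0.05   0.131  0.215] tau6 -0.599 j6 -0.64 gw 12.0
```

play_rows([
  [[0, 0, 0.26], [0, 0, 3]],
])

```text
time_s: 33.1
eef_pos: [638.0, 176.0, 77.1]
ee_rot: [0.0, 0.944, 0.331, 0.001]
force: [-0.2, 0.1, 6.0]
grip_width: 0.141
```

```bash
python3 st.py
```

```text
33.1 [637.96 176.02  77.11] yaw 38.7 F [-0.2  0.1  6. ] M [0.01  0.13  0.207] tau6 -0.598 j6 -0.58 gw 12.0
```

play_rows([
  [[0, 0, 0.26], [0, 0, 3]],
])

```text
time_s: 33.18
eef_pos: [638.0, 176.0, 76.8]
ee_rot: [0.0, 0.952, 0.307, 0.001]
force: [-0.8, 0.5, 6.2]
grip_width: 0.144
```

```bash
python3 st.py
```

```text
33.18 [638.02 176.01  76.84] yaw 35.7 F [-0.8  0.5  6.2] M [-0.013  0.138  0.219] tau6 -0.597 j6 -0.53 gw 12.3
```

play_rows([
  [[0, 0, 0.26], [0, 0, 3]],
])

```text
time_s: 33.27
eef_pos: [638.0, 176.0, 76.6]
ee_rot: [0.0, 0.96, 0.282, 0.001]
force: [-0.2, -0.6, 5.1]
grip_width: 0.144
```

```bash
python3 st.py
```

```text
33.27 [638.05 176.05  76.61] yaw 32.7 F [-0.2 -0.6  5.1] M [-0.024  0.004  0.233] tau6 -0.597 j6 -0.48 gw 12.3
```

play_rows([
  [[0, 0, 0.26], [0, 0, 3]],
])

```text
time_s: 33.35
eef_pos: [638.1, 176.1, 76.4]
ee_rot: [0.0, 0.967, 0.256, 0.001]
force: [-0.1, -0.1, 6.7]
grip_width: 0.143
```

```bash
python3 st.py
```

```text
33.35 [638.1  176.06  76.37] yaw 29.7 F [-0.1 -0.1  6.7] M [0.053 0.181 0.263] tau6 -0.588 j6 -0.43 gw 12.2
```

play_rows([
  [[0, 0, 0.26], [0, 0, 3]],
])

```text
time_s: 33.43
eef_pos: [638.1, 176.1, 76.2]
ee_rot: [0.0, 0.973, 0.231, 0.001]
force: [0.2, 0.9, 6.6]
grip_width: 0.138
```

```bash
python3 st.py
```

```text
33.43 [638.11 176.08  76.18] yaw 26.7 F [0.2 0.9 6.6] M [0.037 0.051 0.286] tau6 -0.554 j6 -0.37 gw 11.8
```

play_rows([
  [[0, 0, 0.22], [0, 0, 3]],
])

```text
time_s: 33.52
eef_pos: [638.1, 176.1, 76.0]
ee_rot: [0.0, 0.979, 0.205, 0.002]
force: [-0.2, 0.0, 6.0]
grip_width: 0.139
```

```bash
python3 st.py
```

```text
33.52 [638.14 176.1   76.02] yaw 23.71 F [-0.2  0.   6. ] M [0.038 0.077 0.367] tau6 -0.525 j6 -0.32 gw 11.9
```

play_rows([
  [[0, 0, 0.2], [0, 0, 3]],
])

```text
time_s: 33.6
eef_pos: [638.2, 176.1, 75.8]
ee_rot: [0.0, 0.984, 0.18, 0.002]
force: [0.4, 0.3, 6.4]
grip_width: 0.145
```

```bash
python3 st.py
```

```text
33.6 [638.19 176.12  75.83] yaw 20.71 F [0.4 0.3 6.4] M [ 0.033 -0.047  0.36 ] tau6 -0.497 j6 -0.27 gw 12.4
```

play_rows([
  [[0, 0, 0], [0, 0, 0]],
  [[0, 0, 0], [0, 0, 0]],
  [[0, 0, 0], [0, 0, 0]],
  [[0, 0, 0], [0, 0, 0]],
  [[0, 0, -20], [0, 0, 0]],
  [[0, 0, -25], [0, 0, 0]],
  [[0, 0, -30], [0, 0, 0]],
  [[0, 0, -30], [0, 0, 0]],
  [[-25, 15, -10], [0, 0, 0]],
  [[-25, 25, 0], [0, 0, 0]],
  [[-25, 25, 0], [0, 0, 0]],
  [[-25, 25, 0], [0, 0, 0]],
  [[-25, 25, 0], [0, 0, 0]],
  [[-25, 25, 0], [0, 0, 0]],
  [[-25, 25, 0], [0, 0, 0]],
  [[-15, 25, 0], [0, 0, 0]],
  [[-15, 25, 0], [0, 0, 0]],
  [[0, 25, 0], [0, 0, 0]],
  [[0, 0, 0], [0, 0, 0]],
  [[0, 0, 0], [0, 0, 0]],
], fingers=45)

```text
time_s: 35.27
eef_pos: [530.9, -122.0, 188.9]
ee_rot: [-0.0, 0.984, 0.18, -0.0]
force: [-1.0, 0.3, 0.5]
grip_width: 0.523
```

```bash
python3 st.py; python3 -c "
from yaws import *
a=save('top','t12');yaws(a);b=save('side','s12')
cv2.imwrite('pics/c7.png',np.hstack([cv2.resize(x,(400,400),interpolation=cv2.INTER_CUBIC) for x in (a[90:240,160:310],b[130:290,150:310])])[:,:,::-1])
for n,z in [('jar',40),('mallet',15),('pencil_pot',60)]:
    for r in ctrl.spot_in('side',n)[:1]:
        p=np.array(r['position'])*[512,384];print(n,p.round(0),atz('side',p,z).round(0))"
```

```text
35.27 [ 530.94 -122.    188.86] yaw 20.75 F [-1.   0.3  0.5] M [ 0.029  0.023 -0.013] tau6 -0.109 j6 -0.8 gw 44.7
P 1 117 bar yaw -68.0
P 2 119 bar yaw -71.0
P 3 117 bar yaw -68.6
P 4 118 bar yaw -77.1
jar [234. 320.] [506. 280.  40.]
mallet [208. 173.] [ 749. -106.   15.]
pencil_pot [120. 252.] [773. 239.  60.]
```

View pics/c7.png

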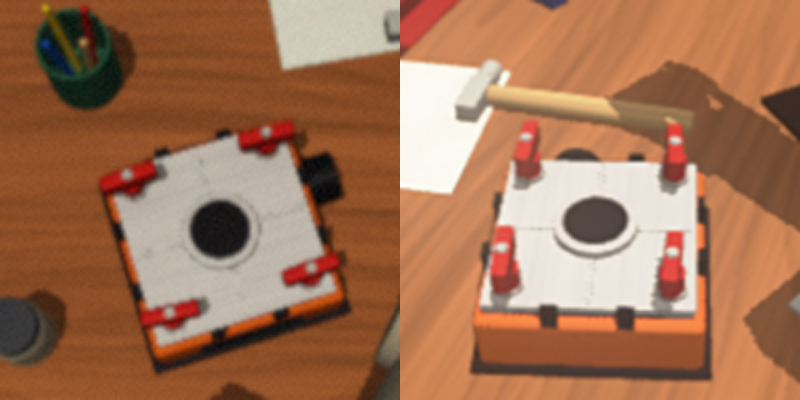

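The last picture shows all four bars released at about the same turn, the plate level, and the arm clear. The jar, hammer and pot are where they were. Handing in.

```bash
python3 -c "
from rig import ctrl
print(ctrl.finish_job())"
```

```text
the job is handed in; nothing more can be done
None
```

I drew the cover down crosswise in two rounds and handed the job in at about 35 s of the 72 s allowed. No verdict was reported. The washer forces below are my estimates; I couldn't measure them directly.

- **First round:** I turned the near-right and far-left knobs to about 0.95 rad, then the near-left and far-right ones.
- **Second round:** I snugged the near-left and far-right knobs, topped up the near-left one slightly, then did the near-right and far-left. Each knob showed a clear torque rise at about 1.37–1.45 rad, so the four seats agree within 0.1 rad.

| Knob | Torque above drag (N m) | Estimated washer force (N) |
|---|---|---|
| Near-right | about 0.09 | about 22 |
| Far-right | 0.08–0.09 | about 18 |
| Far-left | 0.10–0.15 | about 22 |
| Near-left | about 0.13 | 26 by torque, 35–40 by turned angle |

**Last checks:** The knobs are released at roughly 1.5–1.7 rad, the plate looks level in both views, and the arm is clear. The jar, hammer and pot are within about 4 mm of where they started, which is about the accuracy of the measurement.

**What disagreed:**
- **Finger height:** The fingertips sat about 20 mm higher than the reported tool position suggested. On the first close over the far-left knob they shut on top of its bar, so I regripped 14 mm deeper. The near-right knob's first-round turn used the same shallow grip, but it still turned as intended.
- **Torque slope:** Torque after seating climbed at about 0.5 N m per rad instead of the stated 0.8. The angle-based force estimates therefore come out higher than the torque-based ones. The near-left knob is the tightest and has the least margin below 42 N.

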